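# Fetch the transformer from behind the bottles

### The arm

A 7-joint arm with a two-finger parallel gripper is mounted at the origin on the work surface. World frame = base frame: x ahead of the robot, y to its left, z up, the work surface at z = 0. Lengths are in m, angles in rad, forces in N, time in s.
With the tool pointing down it reaches from about 0.35 to 0.9 m from the base axis. Payload 7.2 kg.
Tool frame: the origin (TCP) lies midway between the tips of the shut fingers; the grasp point (between the pads) lies 19 mm behind it; z points along the fingers, y is the line along which they close (so a half turn about z gives the same grasp; the last joint's range is limited). The gripper opens to 85 mm and grips with 20 to 120 N. Pads are 22 mm wide; open, the fingers measure 114 mm over their backs; the gripper's body (76 mm by 85 mm) begins 54 mm behind the grasp point. The pads swing forward as they close: fully open they stand 13 mm farther back than shut.
Start: joints at [-1.235, 0.411, -0.013, 1.596, 0.006, 1.134, -0.082], TCP at [0.246, 0.575, 0.231] pointing down, gripper open.
Joint ranges: [-2.95, 2.95], [-0.29, 1.99], [-1.47, 1.44], [0.14, 2.54], [-1.03, 4.17], [0.13, 1.85], [-2.86, 2.86]. Speed limits (rad/s): [2.39, 2.39, 3.01, 3.01, 3.14, 3.14, 3.14].

### API

Orientations are given as a unit quaternion [w, x, y, z].
In Python, from workcell import manip gives the robot as it stands. The module is installed in compiled form; this text tells all that it offers.
- The arm moves only by the tool drive_tool, never from a script. Its argument "rows" is a list of rows, each an object with "linear": the shift along the tool's x, y, z in m, a list of three; "twist": the turn about the tool's z in degrees; "fingers": the finger opening in m, from 0 to 0.0854. A call has 1 to 12 rows; each row shifts and turns the commanded pose from where the row before left it, along the tool's axes as they then stand; what a row does not reach is not made up. A row lasts 1/10 s, in which the tool goes at most 50 mm and 8.59 degrees, less where a joint would pass 70% of its speed; a pose out of reach is approached as far as the arm can. A call is refused whole if a number of a shift passes 0.05 or a number of a turn 8.59, either way. A call with a gripper value outside its range is refused whole. The fingers move at their own pace and stop on an object; the grip force is fixed at half the most. Time passes only in rows, so rows that do not move let the fingers close. It gives the time, the measured TCP pose, the force, the opening and the grip force at its end, in the units of the state.
- manip.sense(): the state, without advancing time (a new reading comes with each control period).
- manip.get_image(name): name is "scene" or "top" or "wrist"; returns a dict with "color" (400x640x3 uint8, blue, green, red), "depth" (400x640 float32, m along the optical axis (not along the pixel's ray), 0 where there is no reading), "K" (3x3 intrinsics, pixels), "R" (3x3) and "t" (3): a world point X has camera coordinates R X + t; the wrist camera has in their place "T_tool_cam" (4x4, takes a point from camera to tool coordinates, whose origin is the TCP and whose axes are the flange's). Camera axes: x right, y down, z forward; pixel columns grow to the right and rows downward; lengths in m; the calibration is good to about 2 mm. A picture is of the moment at which its call begins: read the wrist's pose just before it.
- manip.job_done(): hands the job in; it is judged then, once.
Trained networks look in a picture, given as the dict that the camera call returned (one of the last four; its "shot" number tells which), for a name from the list of things; names that differ only in an ending like _2 or _b are one class to them, and where a whole thing is asked for, a point or a joint stands for the part that bears it (a point fixed in the world has none). Each returns a list of dicts, best first, with "conf" (0 to 1); they miss things now and then, are a little off and sometimes report something else, mostly with a low value. They report only what shows in the picture. A call takes as long as a camera call.
- manip.find_in(thing, picture): "rect" ([left, top, right, bottom] in pixels, round what is visible of it).
- manip.outline_of(thing, picture): "pixels" (400x640 bool, what is visible of it) and "rect" ([left, top, right, bottom] in pixels, round what is visible of it).
The state is a dict: "t": time; "qpos": joint angles; "dq": joint speeds; "joint_efforts": joint torques, N m; "tcp_pos": TCP position; "tool_rot": TCP orientation; "force": force on the tool from outside, world axes, zero at the start; "wrist_torque": the same for the moment, N m; "finger_gap": finger opening in m; "grasp_force": force on a finger pad.
Only numpy, scipy, OpenCV 4.12 (cv2) and the standard library are available. Lean on these libraries where they do the work, as an engineer would, in place of code of your own. Each camera call takes 0.05 s, during which the arm holds its last target. There are 200 camera calls.

### The job

The transformer in the blue stand is blocked by the three capped bottles. Stand all three bottles on the black rubber mat, then set the transformer upright on the middle of the white seat plate in the open chassis, its long side along the plate's long side, and after that put every bottle back upright on the middle of the spot of its own cap's colour. Do not tip any bottle or the transformer over.

Things in the scene. Friction and masses are not known exactly. Their poses are not given: they have to be found in the camera images.
- red_bottle: Loose small dispensing bottle with a red cap, 100 g, 90 mm tall: white round body 36 mm in diameter up to 48 mm, tapering to a straight red cap 26 mm in diameter from 58 to 90 mm above the underside (grip it here). Stands upright on the red spot at the start. Origin: centre of its underside; z up along its axis.
- yellow_bottle: Loose small dispensing bottle with a yellow cap, 100 g, 90 mm tall: white round body 36 mm in diameter up to 48 mm, tapering to a straight yellow cap 26 mm in diameter from 58 to 90 mm above the underside (grip it here). Stands upright on the yellow spot at the start. Origin: centre of its underside; z up along its axis.
- green_bottle: Loose small dispensing bottle with a green cap, 100 g, 90 mm tall: white round body 36 mm in diameter up to 48 mm, tapering to a straight green cap 26 mm in diameter from 58 to 90 mm above the underside (grip it here). Stands upright on the green spot at the start. Origin: centre of its underside; z up along its axis.
- red_spot: Fixed flat red disc, 52 mm in diameter, 2 mm thick, lying on the base plate of the blue stand: home of the red-capped bottle. The three spots lie in a row, 56 mm apart, in an order that changes. Origin: centre of its underside (2 mm below its top, 4 mm above the table).
- yellow_spot: Fixed flat yellow disc, 52 mm in diameter, 2 mm thick, lying on the base plate of the blue stand: home of the yellow-capped bottle. The three spots lie in a row, 56 mm apart, in an order that changes. Origin: centre of its underside (2 mm below its top, 4 mm above the table).
- green_spot: Fixed flat green disc, 52 mm in diameter, 2 mm thick, lying on the base plate of the blue stand: home of the green-capped bottle. The three spots lie in a row, 56 mm apart, in an order that changes. Origin: centre of its underside (2 mm below its top, 4 mm above the table).
- transformer: Loose mains transformer, 400 g, 50 mm tall: dark steel core 30 x 64 x 50 mm (x, y, z); copper-coloured coil 46 mm thick along x, its faces 40 mm wide at 9 to 41 mm height (grip here, closing along x); feet 80 mm long along y. On the stand behind the bottles, which leave no finger room in front of it. Origin: centre of its underside, z up; alike after a half turn about z.
- stand: Fixed blue steel stand, base 150 x 200 x 4 mm (x, y, z). In its frame: spots at x -33, y -56, 0, 56 mm; transformer at about x 17, y 0 mm, axes nearly parallel; beside it two cheeks 4 mm thick at y -50 and 50 mm, from x -2 to 73 mm, 46 mm high; nothing behind (+x) it. Origin: centre of its underside, on the table; the bottles stand on its -x side; z up.
- mat: Fixed black rubber mat, 220 x 100 x 3 mm (x, y, z), flat on the table to one side (left or right): the place to park the bottles for a while. Origin: centre of its underside, on the table; z up.
- chassis: Fixed open dark steel chassis, 150 x 190 mm (x, y), rim 22 mm high, walls 3 mm, across from the mat. Mid-floor a white seat plate 60 x 90 mm (x, y), top 5 mm above the table, for the transformer: feet along the plate's long side, so x along x, either way round. Green circuit boards up to 21 mm high at both y ends, 58 mm from the centre. Origin: under the plate's centre, at table height; z up.

How it is judged:
By the outcome, as a careful person would: the job done as asked, in the order asked, and still so for the second after the job is handed in, with the robot touching nothing.
It also fails if it takes over 144 s, if anything falls off the work surface, if the arm or the gripper's body presses on something with over 40 N, if the wrist force passes 120 N, or if a joint passes its speed limit or range.

## Working session

There is one attempt and no reset: what is moved stays moved. The work goes in short steps, Python scripts to look and compute and a tool call to move; the robot and the scene stay as the last step left them, time stands still between calls to the robot, and variables do not carry over. Pictures are saved under pics/ and viewed, at most 14 in all, crops included, and the job is handed in when it is done.

Besides the shell and the picture viewer there is one more tool, called after "Request:" by a JSON object that holds its "name" and its "arguments", one argument or row to a line. drive_tool: Moves the arm, as the interface text tells. Its arguments: {"type":"object","properties":{"rows":{"type":"array","items":{"type":"object","properties":{"linear":{"type":"array","items":{"type":"number"}},"twist":{"type":"number"},"fingers":{"type":"number"}}}}},"required":["rows"]}

```bash
mkdir -p pics
cat > h.py <<'E'
import numpy as np, cv2
from workcell import manip
from scipy.spatial.transform import Rotation as Ro
def tool():
    s=manip.sense(); q=np.array(s["tool_rot"]); return Ro.from_quat(q[[1,2,3,0]]).as_matrix(), np.array(s["tcp_pos"])
def cloud(im,RT=None):
    d=im["depth"]; v,u=np.mgrid[:400,:640]; K=im["K"]
    p=np.stack([(u-K[0,2])/K[0,0]*d,(v-K[1,2])/K[1,1]*d,d],-1)
    if "R" in im and im["R"] is not None: return (p-im["t"])@im["R"]
    T=im["T_tool_cam"]; R,t=RT
    return (p@T[:3,:3].T+T[:3,3])@R.T+t
E
cat > a.py <<'E'
from h import *
s=manip.sense(); R,t=tool(); print(s["t"],np.round(R,3).tolist(),t,s["force"])
ims=[]
for n in ["scene","top"]:
    im=manip.get_image(n); P=cloud(im); ims.append(im["color"])
    print(n,"campos",np.round(-im["R"].T@im["t"],3))
    for th in "red_bottle yellow_bottle green_bottle red_spot yellow_spot green_spot transformer stand mat chassis".split():
        o=manip.outline_of(th,im)
        for k in o[:2]:
            m=k["pixels"]&(im["depth"]>0); q=P[m]
            if len(q)==0: continue
            r=cv2.minAreaRect(q[:,:2].astype(np.float32)*1000)
            print(th,round(k["conf"],2),[int(x) for x in k["rect"]],"med",np.round(np.median(q,0),3),"z5/98",np.round(np.percentile(q[:,2],[5,98]),3),"rect",np.round(r[0]),np.round(r[1]),round(r[2],1))
    np.save(n+".npy",P)
cv2.imwrite("pics/a.png",cv2.resize(np.vstack(ims),(800,1000))[:500]); cv2.imwrite("pics/b.png",cv2.resize(ims[1],(800,500)))
E
python3 a.py
```

```text
0.0 [[-0.92, 0.393, -0.001], [0.393, 0.92, -0.002], [-0.0, -0.002, -1.0]] [0.24541829 0.57425646 0.23043077] [-0.80550973 -0.02364567  0.70758154]
scene campos [1.009 0.535 0.538]
red_bottle 0.93 [291, 170, 309, 203] med [ 0.553 -0.02   0.061] z5/98 [0.002 0.097] rect [505. -80.] [221.  34.] 50.6
yellow_bottle 0.71 [334, 190, 349, 230] med [0.528 0.086 0.056] z5/98 [0.014 0.097] rect [500.  41.] [121.  34.] 60.2
green_bottle 0.85 [309, 179, 331, 219] med [0.539 0.034 0.064] z5/98 [0.032 0.098] rect [537.  29.] [28. 32.] 19.6
red_spot 0.65 [226, 123, 302, 173] med [ 0.448 -0.323  0.008] z5/98 [0.003 0.023] rect [ 447. -324.] [197. 152.] 77.2
transformer 0.67 [292, 202, 326, 238] med [0.591 0.048 0.047] z5/98 [0.015 0.056] rect [583.  35.] [47. 71.] 12.7
transformer 0.18 [226, 126, 301, 173] med [ 0.448 -0.324  0.008] z5/98 [0.003 0.023] rect [ 448. -324.] [197. 151.] 77.2
stand 0.67 [255, 200, 369, 260] med [0.602 0.085 0.005] z5/98 [0.003 0.047] rect [563.  32.] [160. 204.] 15.7
mat 0.6 [380, 242, 491, 330] med [0.506 0.313 0.004] z5/98 [0.002 0.006] rect [490. 309.] [102. 226.] 89.6
[... 468 characters left out ...]
547. -29.] [53. 50.] 64.4
yellow_spot 0.73 [280, 191, 302, 213] med [0.506 0.071 0.006] z5/98 [0.004 0.035] rect [515.  76.] [43. 53.] 52.3
green_spot 0.52 [299, 183, 324, 208] med [0.53  0.015 0.006] z5/98 [0.004 0.054] rect [534.  26.] [48. 50.] 1.4
transformer 0.97 [293, 163, 327, 183] med [0.579 0.037 0.053] z5/98 [0.004 0.057] rect [585.  38.] [55. 83.] 12.1
stand 0.63 [263, 143, 357, 223] med [0.578 0.036 0.004] z5/98 [0.001 0.046] rect [566.  34.] [152. 201.] 15.3
mat 0.89 [173, 165, 218, 260] med [0.491 0.309 0.003] z5/98 [0.    0.006] rect [491. 311.] [105. 220.] 89.9
chassis 0.95 [414, 192, 508, 280] med [ 0.447 -0.329  0.005] z5/98 [0.001 0.022] rect [ 446. -324.] [192. 152.] 77.0
```

View pics/b.png

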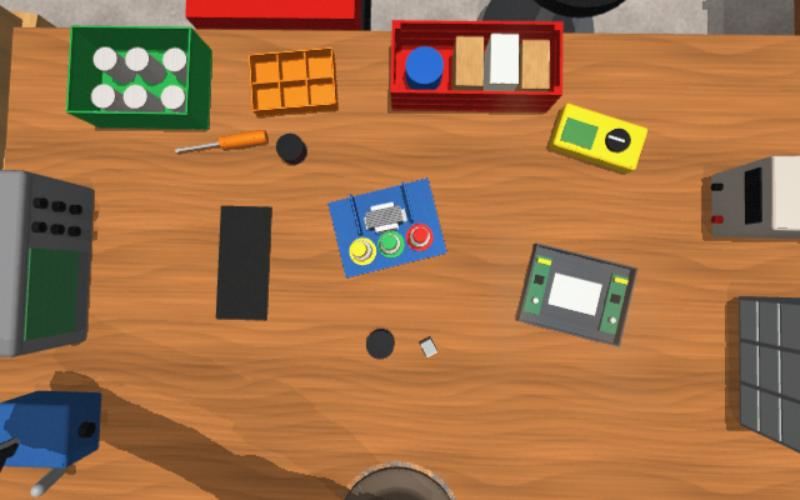

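```bash
cat > b.py <<'E'
from h import *
im=manip.get_image("top"); P=cloud(im); c=im["color"]; 
# caps by height: top face
z=P[...,2]
ok=(z>0.086)&(z<0.105)&(P[...,0]>.4)&(P[...,0]<.65)&(abs(P[...,1]-.03)<.12)
n,l,st,ce=cv2.connectedComponentsWithStats(ok.astype(np.uint8))
for i in range(1,n):
    if st[i,4]<30: continue
    q=P[l==i]; print("cap",st[i,4],np.round(q.mean(0),4),np.ptp(q[:,:2],0).round(3),c[l==i].mean(0).round())
# white plate
r=(abs(P[...,0]-.447)<.09)&(abs(P[...,1]+.324)<.11)&(c.min(-1)>150)
q=P[r]; rr=cv2.minAreaRect(q[:,:2].astype(np.float32)*1000); print("plate",r.sum(),np.median(q,0).round(4),rr)
# transformer top
r=(abs(P[...,0]-.585)<.06)&(abs(P[...,1]-.038)<.07)&(z>.05)&(z<.062)&(P[...,0]>.557)
q=P[r]; rr=cv2.minAreaRect(q[:,:2].astype(np.float32)*1000); print("trafo top",r.sum(),np.median(q,0).round(4),rr)
cv2.imwrite("pics/c.png",cv2.resize(c[130:290,165:515],None,fx=2.28,fy=2.28,interpolation=cv2.INTER_CUBIC))
E
python3 b.py
```

```text
cap 110 [ 0.5457 -0.0284  0.0957] [0.024 0.024] [ 57.  64. 233.]
cap 111 [0.532  0.0253 0.0958] [0.024 0.024] [105. 201.  76.]
cap 113 [0.5189 0.0768 0.0959] [0.024 0.024] [ 65. 237. 239.]
plate 1047 [ 0.4465 -0.3244  0.0047] ((445.10833740234375, -324.9324951171875), (154.06687927246094, 65.91375732421875), 77.16427612304688)
trafo top 381 [0.5805 0.0371 0.054 ] ((582.9412841796875, 22.38300323486328), (93.96874237060547, 47.42101287841797), 89.40705871582031)
```

The top view shows the stand at about (390, 228) px, with yellow, green and red bottles from left to right. The transformer is behind them at (385, 215), the mat at (245, 262) and the chassis at (577, 293). This agrees with the measured poses. I'll move the wrist over the stand to refine them.

```bash
cat > plan.py <<'E'
import sys
from h import *
def plan(x,y,z,yaw):
    R,t=tool(); cur=np.degrees(np.arctan2(R[1,1],R[0,1]))
    d=(yaw-cur+90)%180-90; tw=-d
    R2=R@Ro.from_euler("z",tw,degrees=True).as_matrix()
    s=manip.sense(); print("t",round(s["t"],2),"pos",t.round(4),"yaw",cur.round(1),"gap",s["finger_gap"],"F",np.round(s["force"],1))
    print("twist",tw.round(1),"then tool mm",(R2.T@(np.array([x,y,z])-t)*1000).round(1))
if __name__=="__main__": plan(*map(float,sys.argv[1:]))
E
python3 plan.py .52 .03 .30 15
```

```text
t 1.15 pos [0.2456 0.5748 0.2313] yaw 66.9 gap 0.08513453060603289 F [-0.1 -0.1  0. ]
twist 51.9 then tool mm [-597.2  124.1  -68.7]
```

Request:
{"name": "drive_tool", "arguments": {
  "rows": [
    {"linear": [0, 0, -0.01], "twist": 7.4},
    {"linear": [0, 0, -0.01], "twist": 7.4},
    {"linear": [0, 0, -0.01], "twist": 7.4},
    {"linear": [0, 0, -0.01], "twist": 7.4},
    {"linear": [0, 0, -0.01], "twist": 7.4},
    {"linear": [0, 0, -0.01], "twist": 7.4},
    {"linear": [0, 0, -0.009], "twist": 7.5},
    {"linear": [-0.02, 0.004, 0]},
    {"linear": [-0.035, 0.008, 0]},
    {"linear": [-0.04, 0.008, 0]},
    {"linear": [-0.04, 0.008, 0]},
    {"linear": [-0.04, 0.008, 0]}
  ]
}}

```text
invalid input at $.rows[0]: expected keys linear, twist, fingers
```

Request:
{"name": "drive_tool", "arguments": {
  "rows": [
    {"linear": [-0.04, 0.008, 0]},
    {"linear": [-0.04, 0.008, 0]},
    {"linear": [-0.04, 0.008, 0]},
    {"linear": [-0.04, 0.008, 0]},
    {"linear": [-0.04, 0.008, 0]},
    {"linear": [-0.04, 0.008, 0]},
    {"linear": [-0.04, 0.008, 0]},
    {"linear": [-0.04, 0.008, 0]},
    {"linear": [-0.04, 0.008, 0]},
    {"linear": [-0.03, 0.008, 0]},
    {"linear": [-0.022, 0.004, 0]},
    {"linear": [0, 0, 0]}
  ]
}}

```text
invalid input at $.rows[0]: expected keys linear, twist, fingers
```

```bash
cat > w.py <<'E'
from h import *
import sys
RT=tool(); im=manip.get_image("wrist"); P=cloud(im,RT); c=im["color"]; print("tcp",RT[1].round(4),"yaw",np.degrees(np.arctan2(RT[0][1,1],RT[0][0,1])).round(2))
cam=RT[0]@im["T_tool_cam"][:3,3]+RT[1]; print("cam",cam.round(3))
for th in sys.argv[2:]:
    for k in manip.outline_of(th,im)[:1]:
        m=k["pixels"]&(im["depth"]>0); q=P[m]
        if not len(q): continue
        zt=np.percentile(q[:,2],95); qt=q[q[:,2]>zt-.006]
        r=cv2.minAreaRect(qt[:,:2].astype(np.float32)*1000)
        print(th,round(k["conf"],2),[int(x) for x in k["rect"]],"ztop",zt.round(4),"med z",np.median(q[:,2]).round(4),"topmean",qt.mean(0).round(4),"circ",np.round(cv2.minEnclosingCircle(qt[:,:2].astype(np.float32)*1000)[0],1),"rect",np.round(r[0],1),np.round(r[1],1),round(r[2],1))
cv2.imwrite("pics/%s.png"%sys.argv[1],c)
E
python3 w.py w1 red_bottle yellow_bottle green_bottle red_spot yellow_spot green_spot transformer stand
```

```text
tcp [0.2456 0.5748 0.2313] yaw 66.86
cam [0.173 0.604 0.375]
```

Request:
{"name": "drive_tool", "arguments": {
  "rows": [
    {"linear": [0, 0, -0.01], "twist": 7.4, "fingers": 0.085},
    {"linear": [0, 0, -0.01], "twist": 7.4, "fingers": 0.085},
    {"linear": [0, 0, -0.01], "twist": 7.4, "fingers": 0.085},
    {"linear": [0, 0, -0.01], "twist": 7.4, "fingers": 0.085},
    {"linear": [0, 0, -0.01], "twist": 7.4, "fingers": 0.085},
    {"linear": [0, 0, -0.01], "twist": 7.4, "fingers": 0.085},
    {"linear": [0, 0, -0.009], "twist": 7.5, "fingers": 0.085},
    {"linear": [-0.02, 0.004, 0], "twist": 0, "fingers": 0.085},
    {"linear": [-0.035, 0.008, 0], "twist": 0, "fingers": 0.085},
    {"linear": [-0.04, 0.008, 0], "twist": 0, "fingers": 0.085},
    {"linear": [-0.04, 0.008, 0], "twist": 0, "fingers": 0.085},
    {"linear": [-0.04, 0.008, 0], "twist": 0, "fingers": 0.085}
  ]
}}

```text
t: 2.8
tcp_pos: [0.326, 0.4135, 0.3004]
tool_rot: [-0.0, 0.609, 0.793, 0.0]
force: [0.7, 0.0, -0.4]
finger_gap: 0.0848
grasp_force: 0.0
```

Request:
{"name": "drive_tool", "arguments": {
  "rows": [
    {"linear": [-0.04, 0.008, 0], "twist": 0, "fingers": 0.085},
    {"linear": [-0.04, 0.008, 0], "twist": 0, "fingers": 0.085},
    {"linear": [-0.04, 0.008, 0], "twist": 0, "fingers": 0.085},
    {"linear": [-0.04, 0.008, 0], "twist": 0, "fingers": 0.085},
    {"linear": [-0.04, 0.008, 0], "twist": 0, "fingers": 0.085},
    {"linear": [-0.04, 0.008, 0], "twist": 0, "fingers": 0.085},
    {"linear": [-0.04, 0.008, 0], "twist": 0, "fingers": 0.085},
    {"linear": [-0.04, 0.008, 0], "twist": 0, "fingers": 0.085},
    {"linear": [-0.04, 0.008, 0], "twist": 0, "fingers": 0.085},
    {"linear": [-0.03, 0.008, 0], "twist": 0, "fingers": 0.085},
    {"linear": [-0.022, 0.004, 0], "twist": 0, "fingers": 0.085},
    {"linear": [0, 0, 0], "twist": 0, "fingers": 0.085}
  ]
}}

```text
t: 4.0
tcp_pos: [0.514, 0.0351, 0.3005]
tool_rot: [0.001, 0.611, 0.792, -0.0]
force: [-0.4, 0.6, -0.4]
finger_gap: 0.0845
grasp_force: 0.0
```

```bash
python3 w.py w1 red_bottle yellow_bottle green_bottle red_spot yellow_spot green_spot transformer stand
```

```text
tcp [0.514  0.0351 0.3005] yaw 14.67
cam [0.493 0.11  0.444]
red_bottle 0.71 [313, 189, 346, 240] ztop 0.0977 med z 0.0643 topmean [ 0.5442 -0.0275  0.0966] circ [544.5 -28.3] rect [544.5 -28.1] [24.3 24.8] 14.8
yellow_bottle 0.58 [314, 100, 349, 139] ztop 0.0979 med z 0.0961 topmean [0.5174 0.0774 0.0969] circ [517.6  77.2] rect [517.9  77.3] [25.  24.8] 14.9
green_bottle 0.8 [315, 145, 347, 190] ztop 0.0978 med z 0.0839 topmean [0.5304 0.0257 0.0968] circ [530.7  25.2] rect [530.7  25.5] [25.1 24.9] 15.3
red_spot 0.55 [312, 186, 351, 212] ztop 0.0086 med z 0.007 topmean [ 0.5455 -0.0214  0.0073] circ [546.4 -28.1] rect [545.5 -23.7] [50.3 34.5] 14.4
yellow_spot 0.93 [309, 92, 349, 133] ztop 0.0086 med z 0.0071 topmean [0.5114 0.0875 0.0075] circ [516.9  79.5] rect [514.8  83.2] [51.1 41.5] 27.3
green_spot 0.63 [310, 139, 352, 169] ztop 0.0084 med z 0.007 topmean [0.5298 0.0355 0.0074] circ [532.   25.5] rect [530.1  31.3] [51.1 38.1] 16.2
transformer 0.63 [313, 190, 346, 241] ztop 0.0977 med z 0.068 topmean [ 0.5442 -0.0273  0.0966] circ [544.5 -28. ] rect [544.2 -28. ] [25.1 23.7] 66.7
stand 0.74 [296, 75, 426, 238] ztop 0.0425 med z 0.0052 topmean [0.5935 0.0386 0.047 ] circ [576.7  29.9] rect [575.   30.1] [125.  117.2] 15.4
```

```bash
python3 plan.py .5177 .0773 .061 15
```

```text
t 4.45 pos [0.5129 0.0394 0.3003] yaw 15.0 gap 0.08478611927891001 F [ 0.3 -0.  -0.2]
twist 0.0 then tool mm [ 35.4  14.4 239.4]
```

View pics/w1.png

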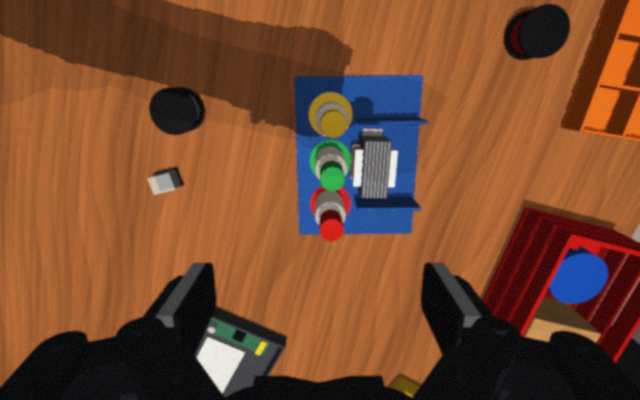

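The wrist view shows the row at x≈330 px: yellow at row 115, green at 165, red at 215. The transformer is at (377, 168) and both cheeks are visible. The arm had not quite settled, so I'll repeat the measurement.

```bash
python3 w.py w2 red_bottle yellow_bottle green_bottle red_spot yellow_spot green_spot transformer; python3 plan.py .5177 .0773 .061 15
```

```text
tcp [0.5129 0.0394 0.3003] yaw 15.04
cam [0.492 0.114 0.444]
red_bottle 0.98 [312, 195, 344, 246] ztop 0.0978 med z 0.0725 topmean [ 0.5442 -0.0278  0.0967] circ [544.6 -28.5] rect [544.5 -28.5] [25.  25.2] 38.2
yellow_bottle 0.73 [315, 106, 347, 144] ztop 0.098 med z 0.0961 topmean [0.5175 0.0775 0.097 ] circ [517.8  77.3] rect [517.6  77.4] [25.  24.8] 15.4
green_bottle 0.95 [318, 149, 347, 197] ztop 0.0978 med z 0.0783 topmean [0.5303 0.0258 0.0968] circ [530.6  25.3] rect [530.4  25.7] [25.  24.4] 70.0
red_spot 0.8 [310, 190, 351, 219] ztop 0.0221 med z 0.0071 topmean [ 0.5375 -0.0189  0.0402] circ [537.9  -7.6] rect [537.2  -5.5] [35.2 43.4] 18.3
yellow_spot 0.69 [310, 96, 351, 140] ztop 0.0087 med z 0.0071 topmean [0.5127 0.0876 0.0076] circ [517.5  78.7] rect [514.6  82.7] [51.3 42.4] 35.0
green_spot 0.67 [310, 144, 351, 172] ztop 0.0086 med z 0.0071 topmean [0.5305 0.0368 0.0072] circ [532.6  26. ] rect [530.7  33.7] [50.3 33.9] 14.5
transformer 0.89 [350, 131, 399, 202] ztop 0.0562 med z 0.0544 topmean [0.5789 0.0382 0.0551] circ [578.7  37.2] rect [579.5  37.2] [30.4 64. ] 13.5
t 4.85 pos [0.5131 0.0386 0.3003] yaw 15.0 gap 0.08498186187944885 F [0.4 0.6 0.8]
twist -0.0 then tool mm [ 36.2  14.5 239.3]
```

Request:
{"name": "drive_tool", "arguments": {
  "rows": [
    {"linear": [0.018, 0.007, 0.01], "twist": 0, "fingers": 0.06},
    {"linear": [0.018, 0.0075, 0.02], "twist": 0, "fingers": 0.06},
    {"linear": [0, 0, 0.03], "twist": 0, "fingers": 0.06},
    {"linear": [0, 0, 0.035], "twist": 0, "fingers": 0.06},
    {"linear": [0, 0, 0.035], "twist": 0, "fingers": 0.06},
    {"linear": [0, 0, 0.03], "twist": 0, "fingers": 0.06},
    {"linear": [0, 0, 0.025], "twist": 0, "fingers": 0.06},
    {"linear": [0, 0, 0.02], "twist": 0, "fingers": 0.06},
    {"linear": [0, 0, 0.018], "twist": 0, "fingers": 0.06},
    {"linear": [0, 0, 0.016], "twist": 0, "fingers": 0.06},
    {"linear": [0, 0, 0], "twist": 0, "fingers": 0.06},
    {"linear": [0, 0, 0], "twist": 0, "fingers": 0.06}
  ]
}}

```text
t: 6.05
tcp_pos: [0.5176, 0.0777, 0.061]
tool_rot: [-0.0, 0.609, 0.793, -0.0]
force: [-0.1, 0.6, -0.5]
finger_gap: 0.0604
grasp_force: 0.0
```

```bash
python3 plan.py .5177 .0773 .061 15
```

```text
t 6.05 pos [0.5176 0.0777 0.061 ] yaw 15.0 gap 0.0603504278240125 F [-0.1  0.6 -0.5]
twist -0.0 then tool mm [-0.4 -0.  -0. ]
```

Request:
{"name": "drive_tool", "arguments": {
  "rows": [
    {"linear": [0, 0, 0], "twist": 0, "fingers": 0},
    {"linear": [0, 0, 0], "twist": 0, "fingers": 0},
    {"linear": [0, 0, 0], "twist": 0, "fingers": 0},
    {"linear": [0, 0, 0], "twist": 0, "fingers": 0},
    {"linear": [0, 0, 0], "twist": 0, "fingers": 0},
    {"linear": [0, 0, 0], "twist": 0, "fingers": 0},
    {"linear": [0, 0, -0.005], "twist": 0, "fingers": 0},
    {"linear": [0, 0, -0.015], "twist": 0, "fingers": 0},
    {"linear": [0, 0, -0.025], "twist": 0, "fingers": 0},
    {"linear": [0, 0, -0.03], "twist": 0, "fingers": 0},
    {"linear": [0, 0, -0.03], "twist": 0, "fingers": 0},
    {"linear": [0, 0, -0.02], "twist": 0, "fingers": 0}
  ]
}}

```text
t: 7.25
tcp_pos: [0.5183, 0.077, 0.1887]
tool_rot: [0.001, 0.609, 0.793, 0.001]
force: [-0.3, -0.3, -1.1]
finger_gap: 0.0243
grasp_force: 58.9
```

```bash
python3 plan.py .425 .311 .170 15;python3 plan.py .425 .311 .170 15
```

```text
t 7.25 pos [0.5183 0.077  0.1887] yaw 14.9 gap 0.024252574319458188 F [-0.3 -0.3 -1.1]
twist -0.1 then tool mm [250.1 -29.6  18.7]
t 7.25 pos [0.5183 0.077  0.1887] yaw 14.9 gap 0.024252574319458188 F [-0.3 -0.3 -1.1]
twist -0.1 then tool mm [250.1 -29.6  18.7]
```

Request:
{"name": "drive_tool", "arguments": {
  "rows": [
    {"linear": [0.01, -0.001, 0], "twist": 0, "fingers": 0},
    {"linear": [0.02, -0.002, 0], "twist": 0, "fingers": 0},
    {"linear": [0.03, -0.004, 0], "twist": 0, "fingers": 0},
    {"linear": [0.035, -0.004, 0], "twist": 0, "fingers": 0},
    {"linear": [0.035, -0.004, 0], "twist": 0, "fingers": 0},
    {"linear": [0.035, -0.004, 0], "twist": 0, "fingers": 0},
    {"linear": [0.03, -0.004, 0], "twist": 0, "fingers": 0},
    {"linear": [0.025, -0.003, 0.01], "twist": 0, "fingers": 0},
    {"linear": [0.02, -0.002, 0.02], "twist": 0, "fingers": 0},
    {"linear": [0.01, -0.002, 0.03], "twist": 0, "fingers": 0},
    {"linear": [0, 0, 0.02], "twist": 0, "fingers": 0},
    {"linear": [0, 0, 0.01], "twist": 0, "fingers": 0}
  ]
}}

```text
t: 8.45
tcp_pos: [0.4222, 0.3107, 0.0938]
tool_rot: [-0.0, 0.608, 0.794, -0.002]
force: [0.4, -0.2, -1.4]
finger_gap: 0.0247
grasp_force: 58.9
```

```bash
python3 plan.py .425 .311 .058 15
```

```text
t 8.45 pos [0.4222 0.3107 0.0938] yaw 15.0 gap 0.02466910466733624 F [ 0.4 -0.2 -1.4]
twist 0.0 then tool mm [-0.3  2.9 35.8]
```

Request:
{"name": "drive_tool", "arguments": {
  "rows": [
    {"linear": [0, 0.001, 0.015], "twist": 0, "fingers": 0},
    {"linear": [0, 0, 0.01], "twist": 0, "fingers": 0},
    {"linear": [0, 0, 0.006], "twist": 0, "fingers": 0},
    {"linear": [0, 0, 0.004], "twist": 0, "fingers": 0},
    {"linear": [0, 0, 0.002], "twist": 0, "fingers": 0},
    {"linear": [0, 0, 0], "twist": 0, "fingers": 0},
    {"linear": [0, 0, 0], "twist": 0, "fingers": 0}
  ]
}}

```text
t: 9.15
tcp_pos: [0.4255, 0.3114, 0.0597]
tool_rot: [0.0, 0.609, 0.793, 0.0]
force: [-0.1, 0.2, -1.6]
finger_gap: 0.0241
grasp_force: 59.0
```

Request:
{"name": "drive_tool", "arguments": {
  "rows": [
    {"linear": [0, 0, 0.001], "twist": 0, "fingers": 0},
    {"linear": [0, 0, 0], "twist": 0, "fingers": 0},
    {"linear": [0, 0, 0], "twist": 0, "fingers": 0}
  ]
}}

```text
t: 9.45
tcp_pos: [0.4256, 0.3115, 0.0592]
tool_rot: [-0.0, 0.609, 0.793, 0.001]
force: [-0.7, -0.2, 7.6]
finger_gap: 0.0245
grasp_force: 59.8
```

Request:
{"name": "drive_tool", "arguments": {
  "rows": [
    {"linear": [0, 0, 0], "twist": 0, "fingers": 0.06},
    {"linear": [0, 0, 0], "twist": 0, "fingers": 0.06},
    {"linear": [0, 0, 0], "twist": 0, "fingers": 0.06},
    {"linear": [0, 0, 0], "twist": 0, "fingers": 0.06},
    {"linear": [0, 0, -0.01], "twist": 0, "fingers": 0.06},
    {"linear": [0, 0, -0.02], "twist": 0, "fingers": 0.06},
    {"linear": [0, 0, -0.03], "twist": 0, "fingers": 0.06},
    {"linear": [-0.01, 0, -0.025], "twist": 0, "fingers": 0.06},
    {"linear": [-0.02, 0.002, -0.005], "twist": 0, "fingers": 0.06},
    {"linear": [-0.03, 0.003, 0], "twist": 0, "fingers": 0.06},
    {"linear": [-0.04, 0.004, 0], "twist": 0, "fingers": 0.06},
    {"linear": [-0.04, 0.004, 0], "twist": 0, "fingers": 0.06}
  ]
}}

```text
t: 10.65
tcp_pos: [0.4743, 0.1784, 0.1492]
tool_rot: [0.0, 0.609, 0.794, 0.001]
force: [1.6, -1.0, -0.4]
finger_gap: 0.0603
grasp_force: 0.0
```

```bash
python3 plan.py .5304 .0255 .061 15
```

```text
t 10.65 pos [0.4743 0.1784 0.1492] yaw 15.0 gap 0.06026161021262288 F [ 1.6 -1.  -0.4]
twist 0.0 then tool mm [-162.2   14.5   88.1]
```

Request:
{"name": "drive_tool", "arguments": {
  "rows": [
    {"linear": [-0.04, 0.004, 0], "twist": 0, "fingers": 0.06},
    {"linear": [-0.04, 0.004, 0], "twist": 0, "fingers": 0.06},
    {"linear": [-0.035, 0.003, 0], "twist": 0, "fingers": 0.06},
    {"linear": [-0.025, 0.002, 0], "twist": 0, "fingers": 0.06},
    {"linear": [-0.015, 0.001, 0.005], "twist": 0, "fingers": 0.06},
    {"linear": [-0.008, 0, 0.01], "twist": 0, "fingers": 0.06},
    {"linear": [0, 0, 0.02], "twist": 0, "fingers": 0.06},
    {"linear": [0, 0, 0.02], "twist": 0, "fingers": 0.06},
    {"linear": [0, 0, 0.02], "twist": 0, "fingers": 0.06},
    {"linear": [0, 0, 0.01], "twist": 0, "fingers": 0.06},
    {"linear": [0, 0, 0.003], "twist": 0, "fingers": 0.06},
    {"linear": [0, 0, 0], "twist": 0, "fingers": 0.06}
  ]
}}

```text
t: 11.85
tcp_pos: [0.5295, 0.0256, 0.0603]
tool_rot: [-0.0, 0.609, 0.793, -0.0]
force: [0.0, -0.2, 0.5]
finger_gap: 0.0599
grasp_force: 0.0
```

```bash
python3 plan.py .5304 .0255 .061 15
```

```text
t 11.85 pos [0.5295 0.0256 0.0603] yaw 15.0 gap 0.05993032955503609 F [ 0.  -0.2  0.5]
twist -0.0 then tool mm [-0.4  0.8 -0.7]
```

Now grip, lift and start toward the mat.

Request:
{"name": "drive_tool", "arguments": {
  "rows": [
    {"linear": [0, 0.001, 0], "twist": 0, "fingers": 0},
    {"linear": [0, 0, 0], "twist": 0, "fingers": 0},
    {"linear": [0, 0, 0], "twist": 0, "fingers": 0},
    {"linear": [0, 0, 0], "twist": 0, "fingers": 0},
    {"linear": [0, 0, 0], "twist": 0, "fingers": 0},
    {"linear": [0, 0, 0], "twist": 0, "fingers": 0},
    {"linear": [0, 0, -0.005], "twist": 0, "fingers": 0},
    {"linear": [0, 0, -0.015], "twist": 0, "fingers": 0},
    {"linear": [0, 0, -0.025], "twist": 0, "fingers": 0},
    {"linear": [0, 0, -0.03], "twist": 0, "fingers": 0},
    {"linear": [0, 0, -0.03], "twist": 0, "fingers": 0},
    {"linear": [0, 0, -0.02], "twist": 0, "fingers": 0}
  ]
}}

```text
t: 13.05
tcp_pos: [0.5309, 0.0255, 0.1876]
tool_rot: [0.001, 0.609, 0.793, 0.001]
force: [-0.0, 0.3, -0.5]
finger_gap: 0.0246
grasp_force: 58.9
```

```bash
python3 plan.py .491 .311 .058 15
```

```text
t 13.05 pos [0.5309 0.0255 0.1876] yaw 14.9 gap 0.02456642400713601 F [-0.   0.3 -0.5]
twist -0.1 then tool mm [286.1  35.1 129.6]
```

Request:
{"name": "drive_tool", "arguments": {
  "rows": [
    {"linear": [0.01, 0.001, 0], "twist": 0, "fingers": 0},
    {"linear": [0.025, 0.003, 0], "twist": 0, "fingers": 0},
    {"linear": [0.035, 0.004, 0], "twist": 0, "fingers": 0},
    {"linear": [0.035, 0.005, 0], "twist": 0, "fingers": 0},
    {"linear": [0.035, 0.005, 0], "twist": 0, "fingers": 0},
    {"linear": [0.035, 0.005, 0], "twist": 0, "fingers": 0},
    {"linear": [0.035, 0.005, 0], "twist": 0, "fingers": 0},
    {"linear": [0.03, 0.003, 0], "twist": 0, "fingers": 0},
    {"linear": [0.025, 0.002, 0.01], "twist": 0, "fingers": 0},
    {"linear": [0.015, 0.002, 0.02], "twist": 0, "fingers": 0},
    {"linear": [0.006, 0, 0.03], "twist": 0, "fingers": 0},
    {"linear": [0, 0, 0.03], "twist": 0, "fingers": 0}
  ]
}}

```text
t: 14.25
tcp_pos: [0.4888, 0.3131, 0.0933]
tool_rot: [-0.0, 0.608, 0.794, -0.0]
force: [0.7, 0.3, -1.3]
finger_gap: 0.0245
grasp_force: 58.9
```

Request:
{"name": "drive_tool", "arguments": {
  "rows": [
    {"linear": [0, 0, 0.015], "twist": 0, "fingers": 0},
    {"linear": [0, 0, 0.01], "twist": 0, "fingers": 0},
    {"linear": [0, 0, 0.005], "twist": 0, "fingers": 0},
    {"linear": [0, 0, 0.003], "twist": 0, "fingers": 0},
    {"linear": [0, 0, 0], "twist": 0, "fingers": 0},
    {"linear": [0, 0, 0], "twist": 0, "fingers": 0},
    {"linear": [0, 0, 0], "twist": 0, "fingers": 0}
  ]
}}

```text
t: 14.95
tcp_pos: [0.4909, 0.3113, 0.0631]
tool_rot: [0.0, 0.609, 0.793, 0.001]
force: [0.0, 0.4, -1.0]
finger_gap: 0.0245
grasp_force: 58.9
```

Request:
{"name": "drive_tool", "arguments": {
  "rows": [
    {"linear": [0, 0, 0.0025], "twist": 0, "fingers": 0},
    {"linear": [0, 0, 0.0015], "twist": 0, "fingers": 0},
    {"linear": [0, 0, 0.0005], "twist": 0, "fingers": 0},
    {"linear": [0, 0, 0], "twist": 0, "fingers": 0}
  ]
}}

```text
t: 15.35
tcp_pos: [0.4906, 0.3112, 0.0583]
tool_rot: [-0.0, 0.609, 0.793, 0.0]
force: [-2.1, -0.8, 5.6]
finger_gap: 0.0245
grasp_force: 59.7
```

Request:
{"name": "drive_tool", "arguments": {
  "rows": [
    {"linear": [0, 0, 0], "twist": 0, "fingers": 0.06},
    {"linear": [0, 0, 0], "twist": 0, "fingers": 0.06},
    {"linear": [0, 0, 0], "twist": 0, "fingers": 0.06},
    {"linear": [0, 0, 0], "twist": 0, "fingers": 0.06},
    {"linear": [0, 0, -0.01], "twist": 0, "fingers": 0.06},
    {"linear": [0, 0, -0.02], "twist": 0, "fingers": 0.06},
    {"linear": [0, 0, -0.03], "twist": 0, "fingers": 0.06},
    {"linear": [-0.01, 0, -0.025], "twist": 0, "fingers": 0.06},
    {"linear": [-0.02, -0.002, -0.005], "twist": 0, "fingers": 0.06},
    {"linear": [-0.03, -0.003, 0], "twist": 0, "fingers": 0.06},
    {"linear": [-0.04, -0.005, 0], "twist": 0, "fingers": 0.06},
    {"linear": [-0.04, -0.005, 0], "twist": 0, "fingers": 0.06}
  ]
}}

```text
t: 16.55
tcp_pos: [0.5119, 0.17, 0.1478]
tool_rot: [0.0, 0.609, 0.793, -0.0]
force: [1.4, 0.1, -0.2]
finger_gap: 0.0598
grasp_force: 0.0
```

Request:
{"name": "drive_tool", "arguments": {
  "rows": [
    {"linear": [-0.04, -0.005, 0], "twist": 0, "fingers": 0.06},
    {"linear": [-0.04, -0.005, 0], "twist": 0, "fingers": 0.06},
    {"linear": [-0.04, -0.005, 0], "twist": 0, "fingers": 0.06},
    {"linear": [-0.035, -0.003, 0], "twist": 0, "fingers": 0.06},
    {"linear": [-0.025, -0.002, 0], "twist": 0, "fingers": 0.06},
    {"linear": [-0.015, -0.001, 0.005], "twist": 0, "fingers": 0.06},
    {"linear": [-0.007, 0, 0.01], "twist": 0, "fingers": 0.06},
    {"linear": [0, 0, 0.02], "twist": 0, "fingers": 0.06},
    {"linear": [0, 0, 0.02], "twist": 0, "fingers": 0.06},
    {"linear": [0, 0, 0.015], "twist": 0, "fingers": 0.06},
    {"linear": [0, 0, 0], "twist": 0, "fingers": 0.06},
    {"linear": [0, 0, 0], "twist": 0, "fingers": 0.06}
  ]
}}

```text
t: 17.75
tcp_pos: [0.5436, -0.0285, 0.0775]
tool_rot: [-0.0, 0.609, 0.793, -0.0]
force: [0.3, 0.2, -0.2]
finger_gap: 0.06
grasp_force: 0.0
```

```bash
python3 plan.py .5445 -.0283 .061 15
```

```text
t 17.75 pos [ 0.5436 -0.0285  0.0775] yaw 15.0 gap 0.05995368765063542 F [ 0.3  0.2 -0.2]
twist -0.0 then tool mm [-0.   1.  16.5]
```

Request:
{"name": "drive_tool", "arguments": {
  "rows": [
    {"linear": [0, 0.001, 0.01], "twist": 0, "fingers": 0.06},
    {"linear": [0, 0, 0.006], "twist": 0, "fingers": 0.06},
    {"linear": [0, 0, 0], "twist": 0, "fingers": 0.06},
    {"linear": [0, 0, 0], "twist": 0, "fingers": 0},
    {"linear": [0, 0, 0], "twist": 0, "fingers": 0},
    {"linear": [0, 0, 0], "twist": 0, "fingers": 0},
    {"linear": [0, 0, 0], "twist": 0, "fingers": 0},
    {"linear": [0, 0, 0], "twist": 0, "fingers": 0},
    {"linear": [0, 0, 0], "twist": 0, "fingers": 0},
    {"linear": [0, 0, -0.005], "twist": 0, "fingers": 0},
    {"linear": [0, 0, -0.015], "twist": 0, "fingers": 0},
    {"linear": [0, 0, -0.025], "twist": 0, "fingers": 0}
  ]
}}

```text
t: 18.95
tcp_pos: [0.5437, -0.0283, 0.106]
tool_rot: [-0.001, 0.609, 0.793, -0.001]
force: [-0.2, 0.9, -0.5]
finger_gap: 0.0245
grasp_force: 58.9
```

```bash
python3 plan.py .556 .311 .058 15
```

```text
t 18.95 pos [ 0.5437 -0.0283  0.106 ] yaw 15.0 gap 0.024470186153564343 F [-0.2  0.9 -0.5]
twist -0.0 then tool mm [324.6  99.8  47.8]
```

Request:
{"name": "drive_tool", "arguments": {
  "rows": [
    {"linear": [0, 0, -0.03], "twist": 0, "fingers": 0},
    {"linear": [0, 0, -0.03], "twist": 0, "fingers": 0},
    {"linear": [0.01, 0.003, -0.02], "twist": 0, "fingers": 0},
    {"linear": [0.02, 0.006, 0], "twist": 0, "fingers": 0},
    {"linear": [0.03, 0.009, 0], "twist": 0, "fingers": 0},
    {"linear": [0.035, 0.011, 0], "twist": 0, "fingers": 0},
    {"linear": [0.035, 0.011, 0], "twist": 0, "fingers": 0},
    {"linear": [0.035, 0.011, 0], "twist": 0, "fingers": 0},
    {"linear": [0.035, 0.011, 0], "twist": 0, "fingers": 0},
    {"linear": [0.035, 0.011, 0], "twist": 0, "fingers": 0},
    {"linear": [0.03, 0.009, 0], "twist": 0, "fingers": 0},
    {"linear": [0.025, 0.008, 0], "twist": 0, "fingers": 0}
  ]
}}

```text
t: 20.15
tcp_pos: [0.5564, 0.2773, 0.1866]
tool_rot: [-0.0, 0.608, 0.794, -0.0]
force: [0.7, -0.2, 0.2]
finger_gap: 0.0245
grasp_force: 58.9
```

Request:
{"name": "drive_tool", "arguments": {
  "rows": [
    {"linear": [0.02, 0.006, 0.01], "twist": 0, "fingers": 0},
    {"linear": [0.01, 0.003, 0.02], "twist": 0, "fingers": 0},
    {"linear": [0.005, 0.001, 0.03], "twist": 0, "fingers": 0},
    {"linear": [0, 0, 0.03], "twist": 0, "fingers": 0},
    {"linear": [0, 0, 0.015], "twist": 0, "fingers": 0},
    {"linear": [0, 0, 0.01], "twist": 0, "fingers": 0},
    {"linear": [0, 0, 0.005], "twist": 0, "fingers": 0},
    {"linear": [0, 0, 0.004], "twist": 0, "fingers": 0},
    {"linear": [0, 0, 0], "twist": 0, "fingers": 0},
    {"linear": [0, 0, 0], "twist": 0, "fingers": 0}
  ]
}}

```text
t: 21.15
tcp_pos: [0.5582, 0.3116, 0.0637]
tool_rot: [0.0, 0.609, 0.793, 0.001]
force: [-0.1, -0.4, 0.0]
finger_gap: 0.0248
grasp_force: 59.0
```

Request:
{"name": "drive_tool", "arguments": {
  "rows": [
    {"linear": [0, 0, 0.0025], "twist": 0, "fingers": 0},
    {"linear": [0, 0, 0.0015], "twist": 0, "fingers": 0},
    {"linear": [0, 0, 0.0005], "twist": 0, "fingers": 0},
    {"linear": [0, 0, 0], "twist": 0, "fingers": 0}
  ]
}}

```text
t: 21.55
tcp_pos: [0.5579, 0.3117, 0.0593]
tool_rot: [-0.0, 0.609, 0.793, 0.001]
force: [-2.0, -0.4, 6.4]
finger_gap: 0.0244
grasp_force: 59.8
```

Request:
{"name": "drive_tool", "arguments": {
  "rows": [
    {"linear": [0, 0, 0], "twist": 0, "fingers": 0.06},
    {"linear": [0, 0, 0], "twist": 0, "fingers": 0.06},
    {"linear": [0, 0, 0], "twist": 0, "fingers": 0.06},
    {"linear": [0, 0, 0], "twist": 0, "fingers": 0.06},
    {"linear": [0, 0, -0.01], "twist": 0, "fingers": 0.06},
    {"linear": [0, 0, -0.02], "twist": 0, "fingers": 0.06},
    {"linear": [0, 0, -0.03], "twist": 0, "fingers": 0.06},
    {"linear": [-0.01, -0.003, -0.03], "twist": 0, "fingers": 0.085},
    {"linear": [-0.02, -0.006, -0.03], "twist": 0, "fingers": 0.085},
    {"linear": [-0.03, -0.009, -0.03], "twist": 0, "fingers": 0.085},
    {"linear": [-0.04, -0.011, -0.02], "twist": 0, "fingers": 0.085},
    {"linear": [-0.04, -0.011, -0.02], "twist": 0, "fingers": 0.085}
  ]
}}

```text
t: 22.75
tcp_pos: [0.5551, 0.1646, 0.2502]
tool_rot: [0.0, 0.609, 0.793, 0.001]
force: [0.3, -0.7, 0.1]
finger_gap: 0.085
grasp_force: 0.0
```

Request:
{"name": "drive_tool", "arguments": {
  "rows": [
    {"linear": [-0.04, -0.011, 0], "twist": 0, "fingers": 0.085},
    {"linear": [-0.04, -0.011, 0], "twist": 0, "fingers": 0.085},
    {"linear": [-0.035, -0.01, 0], "twist": 0, "fingers": 0.085},
    {"linear": [-0.025, -0.008, 0], "twist": 0, "fingers": 0.085},
    {"linear": [-0.015, -0.003, 0], "twist": 0, "fingers": 0.085},
    {"linear": [-0.005, 0, 0], "twist": 0, "fingers": 0.085},
    {"linear": [0, 0, 0], "twist": 0, "fingers": 0.085},
    {"linear": [0, 0, 0], "twist": 0, "fingers": 0.085},
    {"linear": [0, 0, 0], "twist": 0, "fingers": 0.085},
    {"linear": [0, 0, 0], "twist": 0, "fingers": 0.085}
  ]
}}

```text
t: 23.75
tcp_pos: [0.5549, 0.0012, 0.2482]
tool_rot: [-0.0, 0.608, 0.794, -0.0]
force: [0.5, -0.9, 0.2]
finger_gap: 0.0852
grasp_force: 0.0
```

```bash
python3 w.py w3 red_spot yellow_spot green_spot transformer stand; python3 a.py | grep -E "_bottle|mat|scene|top campos"
```

```text
tcp [0.5549 0.0012 0.2482] yaw 15.06
cam [0.534 0.075 0.392]
red_spot 0.84 [282, 158, 328, 206] ztop 0.0082 med z 0.007 topmean [ 0.5467 -0.0284  0.007 ] circ [546.7 -29.3] rect [547.8 -29.2] [50.3 53. ] 13.8
yellow_spot 0.59 [280, 50, 326, 105] ztop 0.0084 med z 0.0071 topmean [0.5167 0.0792 0.0071] circ [516.8  78.8] rect [517.1  79. ] [51.1 50.4] 14.8
green_spot 0.75 [278, 103, 328, 155] ztop 0.0084 med z 0.007 topmean [0.5316 0.0254 0.007 ] circ [531.5  24.4] rect [531.6  25.1] [51.8 51.2] 25.7
transformer 0.93 [329, 93, 382, 172] ztop 0.0562 med z 0.0546 topmean [0.5791 0.0378 0.0551] circ [579.1  36.9] rect [575.9  36.1] [37.6 64.3] 13.0
stand 0.91 [262, 26, 413, 219] ztop 0.0341 med z 0.0052 topmean [0.6004 0.0281 0.0435] circ [596.2  42.5] rect [596.7  42.4] [ 73.6 104.4] 15.4
scene campos [1.009 0.535 0.538]
red_bottle 0.97 [404, 257, 436, 310] med [0.57  0.317 0.053] z5/98 [0.007 0.095] rect [514. 288.] [139.  37.] 27.8
yellow_bottle 0.86 [454, 225, 477, 276] med [0.437 0.317 0.055] z5/98 [0.01  0.094] rect [395. 301.] [186.  34.] 21.8
green_bottle 0.62 [434, 242, 456, 288] med [0.503 0.316 0.055] z5/98 [0.012 0.094] rect [478. 314.] [31. 68.] 82.0
mat 0.63 [380, 249, 493, 330] med [0.534 0.333 0.004] z5/98 [0.002 0.006] rect [489. 309.] [104. 228.] 89.5
top campos [ 0.485 -0.01   0.88 ]
red_bottle 0.85 [175, 172, 202, 189] med [0.557 0.302 0.06 ] z5/98 [0.016 0.095] rect [566. 313.] [51. 31.] 31.1
yellow_bottle 0.74 [174, 228, 200, 247] med [0.428 0.301 0.059] z5/98 [0.017 0.095] rect [427. 307.] [33. 30.] 2.9
green_bottle 0.76 [174, 201, 200, 218] med [0.491 0.301 0.058] z5/98 [0.006 0.095] rect [492. 327.] [36. 69.] 1.4
mat 0.79 [172, 165, 218, 257] med [0.487 0.295 0.003] z5/98 [0.    0.006] rect [492. 310.] [101. 222.] 89.3
```

View pics/w3.png

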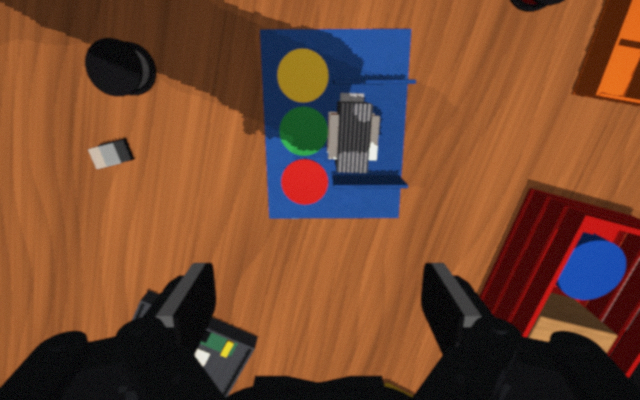

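View pics/a.png

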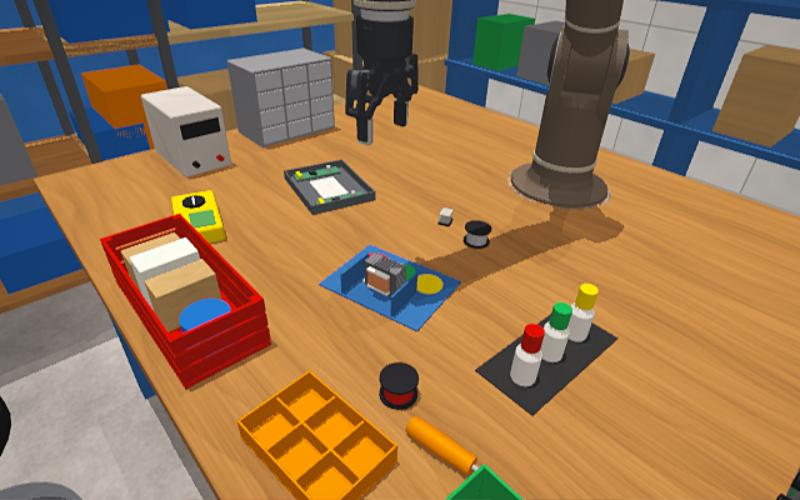

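The wrist view shows the stand clear: spots at (303, 75), (304, 130) and (305, 182) px, transformer at (355, 132). The scene view shows all three bottles standing on the mat. Transformer next.

```bash
python3 plan.py .579 .0374 .010 13.3
```

```text
t 25.15 pos [5.550e-01 1.000e-04 2.483e-01] yaw 15.0 gap 0.08503416269655167 F [ 0.1 -1.  -0.6]
twist 1.7 then tool mm [ 30.7  32.  238.3]
```

Request:
{"name": "drive_tool", "arguments": {
  "rows": [
    {"linear": [0, 0, 0.005], "twist": 1.7, "fingers": 0.085},
    {"linear": [0.01, 0.01, 0.02], "twist": 0, "fingers": 0.085},
    {"linear": [0.015, 0.015, 0.03], "twist": 0, "fingers": 0.085},
    {"linear": [0.0055, 0.007, 0.035], "twist": 0, "fingers": 0.085},
    {"linear": [0, 0, 0.035], "twist": 0, "fingers": 0.085},
    {"linear": [0, 0, 0.03], "twist": 0, "fingers": 0.085},
    {"linear": [0, 0, 0.02], "twist": 0, "fingers": 0.085},
    {"linear": [0, 0, 0.01], "twist": 0, "fingers": 0.085},
    {"linear": [0, 0, 0.005], "twist": 0, "fingers": 0.085},
    {"linear": [0, 0, 0], "twist": 0, "fingers": 0.085},
    {"linear": [0, 0, 0], "twist": 0, "fingers": 0.085}
  ]
}}

```text
t: 26.25
tcp_pos: [0.5798, 0.0372, 0.0592]
tool_rot: [0.001, 0.621, 0.784, 0.001]
force: [0.3, -0.3, 0.7]
finger_gap: 0.0848
grasp_force: 0.0
```

```bash
python3 plan.py .579 .0374 .010 13.3
```

```text
t 26.25 pos [0.5798 0.0372 0.0592] yaw 13.2 gap 0.08477313833891281 F [ 0.3 -0.3  0.7]
twist -0.1 then tool mm [ 0.4 -0.8 49.2]
```

Request:
{"name": "drive_tool", "arguments": {
  "rows": [
    {"linear": [0, -0.001, 0.01], "twist": 0, "fingers": 0.085},
    {"linear": [0, 0, 0.015], "twist": 0, "fingers": 0.085},
    {"linear": [0, 0, 0.012], "twist": 0, "fingers": 0.085},
    {"linear": [0, 0, 0.007], "twist": 0, "fingers": 0.085},
    {"linear": [0, 0, 0.004], "twist": 0, "fingers": 0.085},
    {"linear": [0, 0, 0], "twist": 0, "fingers": 0.085},
    {"linear": [0, 0, 0], "twist": 0, "fingers": 0.085}
  ]
}}

```text
t: 26.95
tcp_pos: [0.5783, 0.0368, 0.0104]
tool_rot: [0.0, 0.621, 0.784, 0.0]
force: [0.3, 0.9, -0.7]
finger_gap: 0.0849
grasp_force: 0.0
```

Request:
{"name": "drive_tool", "arguments": {
  "rows": [
    {"linear": [0, 0, 0], "twist": 0, "fingers": 0.04},
    {"linear": [0, 0, 0], "twist": 0, "fingers": 0.04},
    {"linear": [0, 0, 0], "twist": 0, "fingers": 0.04},
    {"linear": [0, 0, 0], "twist": 0, "fingers": 0.04},
    {"linear": [0, 0, 0], "twist": 0, "fingers": 0.04},
    {"linear": [0, 0, 0], "twist": 0, "fingers": 0.02},
    {"linear": [0, 0, 0], "twist": 0, "fingers": 0.02}
  ]
}}

```text
t: 27.65
tcp_pos: [0.5788, 0.037, 0.011]
tool_rot: [0.0, 0.621, 0.784, 0.001]
force: [0.5, 0.4, 6.2]
finger_gap: 0.0451
grasp_force: 62.4
```

Request:
{"name": "drive_tool", "arguments": {
  "rows": [
    {"linear": [0, 0, -0.003], "twist": 0, "fingers": 0.02},
    {"linear": [0, 0, -0.007], "twist": 0, "fingers": 0.02},
    {"linear": [0, 0, -0.015], "twist": 0, "fingers": 0.02},
    {"linear": [0, 0, -0.025], "twist": 0, "fingers": 0.02},
    {"linear": [0, 0, -0.03], "twist": 0, "fingers": 0.02},
    {"linear": [0, 0, -0.03], "twist": 0, "fingers": 0.02},
    {"linear": [0, 0, -0.025], "twist": 0, "fingers": 0.02},
    {"linear": [0, 0, -0.015], "twist": 0, "fingers": 0.02},
    {"linear": [0, 0, 0], "twist": 0, "fingers": 0.02}
  ]
}}

```text
t: 28.55
tcp_pos: [0.5793, 0.037, 0.1628]
tool_rot: [0.001, 0.621, 0.784, 0.002]
force: [0.1, -0.5, -3.8]
finger_gap: 0.0453
grasp_force: 62.0
```

```bash
python3 plan.py .446 -.324 .16 -13;  cat > pl.py <<'E'
from h import *
im=manip.get_image("top"); P=cloud(im); c=im["color"]
r=((abs(P[...,0]-.446)<.05)&(abs(P[...,1]+.3245)<.06)&(c.min(-1)>150)).astype(np.uint8)
n,l,st,ce=cv2.connectedComponentsWithStats(r); i=1+np.argmax(st[1:,4]); q=P[l==i]
print(len(q),np.median(q,0).round(4),q.mean(0).round(4),cv2.minAreaRect(q[:,:2].astype(np.float32)*1000))
for k in manip.outline_of("chassis",im)[:1]:
    q=P[k["pixels"]&(P[...,2]<.03)&(im["depth"]>0)]; print(k["conf"],cv2.minAreaRect(q[:,:2].astype(np.float32)*1000))
    q=q[q[:,2]>.017]; print(cv2.minAreaRect(q[:,:2].astype(np.float32)*1000))
E
python3 pl.py
```

```text
t 28.55 pos [0.5793 0.037  0.1628] yaw 13.3 gap 0.045336355453379835 F [ 0.1 -0.5 -3.8]
twist 26.3 then tool mm [-381.7  -48.7    1.8]
1034 [ 0.4478 -0.3247  0.0046] [ 0.4477 -0.3244  0.0045] ((447.7112731933594, -325.28240966796875), (92.92407989501953, 62.75666427612305), 77.17327117919922)
0.65 ((446.8971862792969, -330.7045593261719), (204.2347412109375, 155.7111053466797), 77.28882598876953)
((446.99859619140625, -324.60748291015625), (191.9174346923828, 150.18212890625), 77.05960845947266)
```

```bash
python3 plan.py .425 -.425 .19 -13
```

```text
t 28.65 pos [0.5776 0.0371 0.1598] yaw 13.3 gap 0.04538058751291824 F [-0.3  0.  -4. ]
twist 26.3 then tool mm [-484.6  -44.8  -30.2]
```

Request:
{"name": "drive_tool", "arguments": {
  "rows": [
    {"linear": [0, 0, -0.004], "twist": 3, "fingers": 0.02},
    {"linear": [0, 0, -0.008], "twist": 6, "fingers": 0.02},
    {"linear": [0, 0, -0.008], "twist": 6, "fingers": 0.02},
    {"linear": [0, 0, -0.006], "twist": 6, "fingers": 0.02},
    {"linear": [0, 0, -0.004], "twist": 5.3, "fingers": 0.02},
    {"linear": [-0.01, -0.001, 0], "twist": 0, "fingers": 0.02},
    {"linear": [-0.025, -0.002, 0], "twist": 0, "fingers": 0.02},
    {"linear": [-0.035, -0.003, 0], "twist": 0, "fingers": 0.02},
    {"linear": [-0.04, -0.004, 0], "twist": 0, "fingers": 0.02},
    {"linear": [-0.04, -0.004, 0], "twist": 0, "fingers": 0.02},
    {"linear": [-0.04, -0.004, 0], "twist": 0, "fingers": 0.02},
    {"linear": [-0.04, -0.004, 0], "twist": 0, "fingers": 0.02}
  ]
}}

```text
t: 29.85
tcp_pos: [0.5028, -0.184, 0.1891]
tool_rot: [-0.001, 0.782, 0.623, -0.001]
force: [0.8, -0.1, -3.3]
finger_gap: 0.0452
grasp_force: 62.0
```

Request:
{"name": "drive_tool", "arguments": {
  "rows": [
    {"linear": [-0.04, -0.004, 0], "twist": 0, "fingers": 0.02},
    {"linear": [-0.04, -0.004, 0], "twist": 0, "fingers": 0.02},
    {"linear": [-0.04, -0.004, 0], "twist": 0, "fingers": 0.02},
    {"linear": [-0.04, -0.004, 0], "twist": 0, "fingers": 0.02},
    {"linear": [-0.035, -0.003, 0], "twist": 0, "fingers": 0.02},
    {"linear": [-0.025, -0.003, 0], "twist": 0, "fingers": 0.02},
    {"linear": [-0.02, -0.002, 0], "twist": 0, "fingers": 0.02},
    {"linear": [-0.012, -0.002, 0], "twist": 0, "fingers": 0.02},
    {"linear": [-0.003, 0, 0], "twist": 0, "fingers": 0.02},
    {"linear": [0, 0, 0], "twist": 0, "fingers": 0.02},
    {"linear": [0, 0, 0], "twist": 0, "fingers": 0.02},
    {"linear": [0, 0, 0], "twist": 0, "fingers": 0.02}
  ]
}}

```text
t: 31.05
tcp_pos: [0.4228, -0.4235, 0.1901]
tool_rot: [-0.0, 0.782, 0.623, 0.0]
force: [-0.5, -0.7, -3.7]
finger_gap: 0.0452
grasp_force: 61.9
```

```bash
cat > p2.py <<'E'
from h import *
import sys
RT=tool(); im=manip.get_image("wrist"); P=cloud(im,RT); c=im["color"]; cv2.imwrite("pics/%s.png"%sys.argv[1],c)
print("tcp",RT[1].round(4),"yaw",np.degrees(np.arctan2(RT[0][1,1],RT[0][0,1])).round(2))
r=((abs(P[...,0]-.446)<.055)&(abs(P[...,1]+.3245)<.06)&(P[...,2]<.012)&(c.min(-1)>130)).astype(np.uint8)
n,l,st,ce=cv2.connectedComponentsWithStats(r); i=1+np.argmax(st[1:,4]); q=P[l==i]
print(len(q),st[i],np.median(q,0).round(4),cv2.minAreaRect(q[:,:2].astype(np.float32)*1000))
for th in ["transformer","chassis"]:
  for k in manip.outline_of(th,im)[:1]:
    m=k["pixels"]&(im["depth"]>0); q=P[m]; print(th,round(k["conf"],2),k["rect"],np.percentile(q[:,2],[2,50,98]).round(4))
    q=q[q[:,2]>np.percentile(q[:,2],98)-.006]; print(cv2.minAreaRect(q[:,:2].astype(np.float32)*1000))
E
python3 p2.py w4
```

```text
tcp [ 0.4228 -0.4235  0.1901] yaw -12.91
7642 [ 282    0   75  110 7642] [ 0.4456 -0.3237  0.0061] ((444.4899597167969, -327.2014465332031), (87.01768493652344, 62.03692626953125), 77.04159545898438)
transformer 0.76 [248.7, 174.8, 392.1, 382.9] [0.1868 0.2335 0.2351]
((423.2071228027344, -419.1507873535156), (54.922088623046875, 45.44105529785156), 77.10932922363281)
chassis 0.91 [219.7, 0.0, 416.1, 166.8] [0.0028 0.0053 0.0233]
((438.8538513183594, -352.736572265625), (133.117431640625, 150.73489379882812), 77.08174133300781)
```

View pics/w4.png

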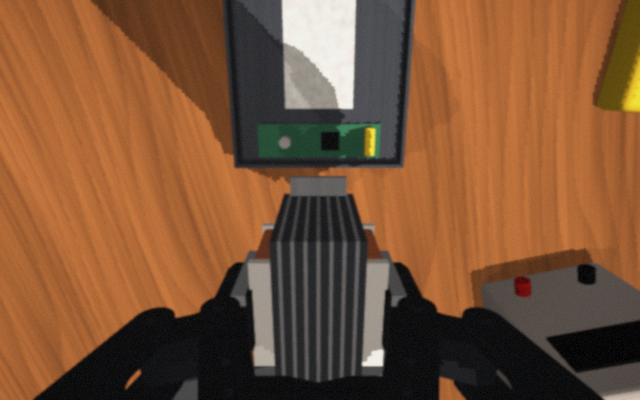

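```bash
cat > p3.py <<'E'
from h import *
RT=tool(); im=manip.get_image("wrist"); P=cloud(im,RT); L=(P-RT[1])@RT[0]
m=(im["depth"]>0)&(abs(L[...,1])<.04)&(L[...,0]>-.05)&(L[...,0]<.06)&(L[...,2]<.03)
core=m&(abs(L[...,2]+.043)<.006)&(abs(L[...,1])<.014)
print("core x range",np.percentile(L[core][:,0],[0,1,50,99,100]).round(4),"z",np.median(L[core][:,2]).round(4))
c2=m&(abs(L[...,2]+.043)<.004); q=L[c2&(L[...,0]>.015)][:,1]; print("core y",np.percentile(q,[1,99]).round(4))
f=m&(L[...,2]>-.03); print("foot",np.percentile(L[f][:,0],[99,100]).round(4),"z",np.percentile(L[f][:,2],[50,99]).round(4))
print(RT[1])
E
python3 p3.py; python3 plan.py .4455 -.325 .012 -12.95
```

```text
core x range [-0.0229 -0.0205  0.0095  0.0313  0.0319] z -0.044
core y [-0.0154  0.014 ]
foot [0.039  0.0393] z [-0.0138  0.0048]
[ 0.42250053 -0.42402164  0.19030649]
t 31.25 pos [ 0.4224 -0.4242  0.1903] yaw -13.0 gap 0.045028999302974264 F [-0.2  0.4 -3.2]
twist -0.0 then tool mm [101.8   0.3 178.4]
```

Request:
{"name": "drive_tool", "arguments": {
  "rows": [
    {"linear": [0.01, 0, 0], "twist": 0, "fingers": 0.02},
    {"linear": [0.02, 0, 0], "twist": 0, "fingers": 0.02},
    {"linear": [0.025, 0.001, 0], "twist": 0, "fingers": 0.02},
    {"linear": [0.022, 0, 0], "twist": 0, "fingers": 0.02},
    {"linear": [0.015, 0, 0.01], "twist": 0, "fingers": 0.02},
    {"linear": [0.008, 0, 0.02], "twist": 0, "fingers": 0.02},
    {"linear": [0.002, 0, 0.025], "twist": 0, "fingers": 0.02},
    {"linear": [0, 0, 0.025], "twist": 0, "fingers": 0.02},
    {"linear": [0, 0, 0.02], "twist": 0, "fingers": 0.02},
    {"linear": [0, 0, 0.01], "twist": 0, "fingers": 0.02},
    {"linear": [0, 0, 0], "twist": 0, "fingers": 0.02},
    {"linear": [0, 0, 0], "twist": 0, "fingers": 0.02}
  ]
}}

```text
t: 32.45
tcp_pos: [0.4461, -0.3259, 0.0807]
tool_rot: [0.0, 0.783, 0.622, -0.0]
force: [0.2, 0.1, -3.1]
finger_gap: 0.0452
grasp_force: 62.0
```

```bash
python3 p3.py; python3 plan.py .4455 -.325 .011 -12.95
```

```text
core x range [-0.0228 -0.0203  0.0095  0.0313  0.0317] z -0.044
core y [-0.0154  0.014 ]
foot [0.039  0.0394] z [-0.0138  0.0049]
[ 0.44613479 -0.32594489  0.08071637]
t 32.5 pos [ 0.4464 -0.3261  0.0811] yaw -13.0 gap 0.04531210925718181 F [ 0.9  0.3 -2.9]
twist -0.1 then tool mm [ 0.9 -1.2 70.1]
```

Request:
{"name": "drive_tool", "arguments": {
  "rows": [
    {"linear": [0.0014, -0.0005, 0.01], "twist": 0, "fingers": 0.02},
    {"linear": [0, 0, 0.018], "twist": 0, "fingers": 0.02},
    {"linear": [0, 0, 0.016], "twist": 0, "fingers": 0.02},
    {"linear": [0, 0, 0.01], "twist": 0, "fingers": 0.02},
    {"linear": [0, 0, 0.006], "twist": 0, "fingers": 0.02},
    {"linear": [0, 0, 0.004], "twist": 0, "fingers": 0.02},
    {"linear": [0, 0, 0.002], "twist": 0, "fingers": 0.02},
    {"linear": [0, 0, 0.001], "twist": 0, "fingers": 0.02},
    {"linear": [0, 0, 0], "twist": 0, "fingers": 0.02},
    {"linear": [0, 0, 0], "twist": 0, "fingers": 0.02}
  ]
}}

```text
t: 33.5
tcp_pos: [0.446, -0.3243, 0.0136]
tool_rot: [0.0, 0.783, 0.622, 0.0]
force: [0.4, -0.8, -3.4]
finger_gap: 0.0448
grasp_force: 62.0
```

Request:
{"name": "drive_tool", "arguments": {
  "rows": [
    {"linear": [0, 0, 0.001], "twist": 0, "fingers": 0.02},
    {"linear": [0, 0, 0.0005], "twist": 0, "fingers": 0.02},
    {"linear": [0, 0, 0], "twist": 0, "fingers": 0.02},
    {"linear": [0, 0, 0], "twist": 0, "fingers": 0.02}
  ]
}}

```text
t: 33.9
tcp_pos: [0.4459, -0.3241, 0.012]
tool_rot: [0.0, 0.783, 0.622, 0.0]
force: [0.1, 1.1, 0.8]
finger_gap: 0.0452
grasp_force: 62.3
```

Request:
{"name": "drive_tool", "arguments": {
  "rows": [
    {"linear": [0, 0, 0.0003], "twist": 0, "fingers": 0.02},
    {"linear": [0, 0, 0], "twist": 0, "fingers": 0.07},
    {"linear": [0, 0, 0], "twist": 0, "fingers": 0.07},
    {"linear": [0, 0, 0], "twist": 0, "fingers": 0.07},
    {"linear": [0, 0, 0], "twist": 0, "fingers": 0.07},
    {"linear": [0, 0, -0.01], "twist": 0, "fingers": 0.07},
    {"linear": [0, 0, -0.025], "twist": 0, "fingers": 0.07},
    {"linear": [0, 0, -0.035], "twist": 0, "fingers": 0.07},
    {"linear": [0, 0, -0.04], "twist": 0, "fingers": 0.07},
    {"linear": [0, 0, -0.04], "twist": 0, "fingers": 0.07},
    {"linear": [0, 0, -0.04], "twist": 0, "fingers": 0.07},
    {"linear": [0, 0, -0.03], "twist": 0, "fingers": 0.07}
  ]
}}

```text
t: 35.1
tcp_pos: [0.4457, -0.3247, 0.2347]
tool_rot: [0.001, 0.783, 0.622, 0.001]
force: [0.3, -0.2, 0.0]
finger_gap: 0.0698
grasp_force: 0.0
```

Request:
{"name": "drive_tool", "arguments": {
  "rows": [
    {"linear": [-0.02, 0, 0], "twist": 0, "fingers": 0.07},
    {"linear": [-0.03, 0, 0], "twist": 0, "fingers": 0.07},
    {"linear": [-0.03, 0, 0], "twist": 0, "fingers": 0.07},
    {"linear": [-0.02, 0, 0], "twist": 0, "fingers": 0.07},
    {"linear": [0, 0, 0], "twist": 0, "fingers": 0.07},
    {"linear": [0, 0, 0], "twist": 0, "fingers": 0.07},
    {"linear": [0, 0, 0], "twist": 0, "fingers": 0.07}
  ]
}}

```text
t: 35.8
tcp_pos: [0.4237, -0.4205, 0.2316]
tool_rot: [-0.0, 0.782, 0.623, 0.0]
force: [-0.2, 0.2, -0.6]
finger_gap: 0.07
grasp_force: 0.0
```

```bash
python3 w.py w5 transformer chassis
cat > p4.py <<'E'
from h import *
RT=tool(); im=manip.get_image("wrist"); P=cloud(im,RT); c=im["color"]
a=np.radians(-12.95); C=np.array([[np.cos(a),np.sin(a)],[-np.sin(a),np.cos(a)]])
L=(P[...,:2]-[.4455,-.325])@C.T; z=P[...,2]
pl=(c.min(-1)>120)&(abs(z-.006)<.005)&(abs(L[...,0])<.045)&(abs(L[...,1])<.055)
q=L[pl]; print("plate x",np.percentile(q[:,0],[.5,99.5]).round(4),"y",np.percentile(q[:,1],[.5,99.5]).round(4))
t=(z>.049)&(z<.062)&(abs(L[...,0])<.05)&(abs(L[...,1])<.05); q=L[t]; print("core x",np.percentile(q[:,0],[.5,99.5]).round(4),"y",np.percentile(q[:,1],[.5,99.5]).round(4),"z",np.median(z[t]).round(4))
print(cv2.minAreaRect(P[t][:,:2].astype(np.float32)*1000))
E
python3 p4.py
```

```text
tcp [ 0.4237 -0.4205  0.2316] yaw -12.98
cam [ 0.44  -0.346  0.375]
transformer 0.71 [288, 14, 349, 104] ztop 0.0573 med z 0.0558 topmean [ 0.4456 -0.3239  0.0561] circ [ 445.1 -324.8] rect [ 444.8 -324.5] [67.3 42.6] 63.6
chassis 0.68 [232, 0, 406, 163] ztop 0.0226 med z 0.0047 topmean [ 0.4388 -0.3674  0.0221] circ [ 440.3 -346.9] rect [ 440.4 -347. ] [145.3 150.6] 77.2
plate x [-0.031   0.0305] y [-0.0445  0.0449]
core x [-0.023   0.0228] y [-0.0313  0.0316] z 0.056
((445.3836975097656, -324.5205993652344), (63.62363052368164, 46.87562561035156), 76.90239715576172)
```

View pics/w5.png

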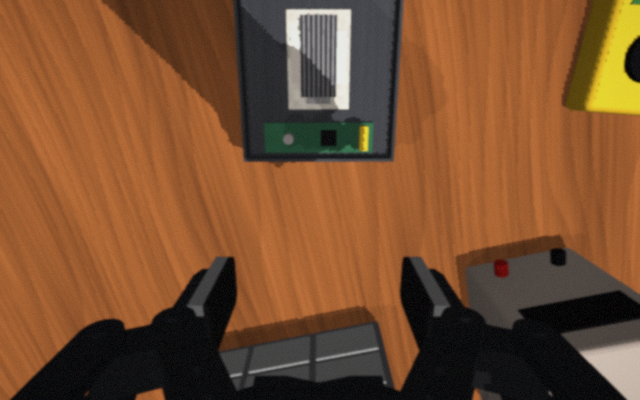

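The view shows the transformer seated at (318, 55) px, in the middle of the plate. The measured offset is under 1 mm. I'll go back to the mat.

```bash
python3 plan.py .51 .24 .26 15
```

```text
t 36.0 pos [ 0.4237 -0.4207  0.2316] yaw -13.0 gap 0.07012323407487858 F [-0.2 -0.4  0.1]
twist -28.0 then tool mm [615.9 254.3 -28.2]
```

Request:
{"name": "drive_tool", "arguments": {
  "rows": [
    {"linear": [0, 0, -0.007], "twist": -7, "fingers": 0.06},
    {"linear": [0, 0, -0.007], "twist": -7, "fingers": 0.06},
    {"linear": [0, 0, -0.007], "twist": -7, "fingers": 0.06},
    {"linear": [0, 0, -0.007], "twist": -7, "fingers": 0.06},
    {"linear": [0.02, 0.008, 0], "twist": 0, "fingers": 0.06},
    {"linear": [0.03, 0.012, 0], "twist": 0, "fingers": 0.06},
    {"linear": [0.04, 0.016, 0], "twist": 0, "fingers": 0.06},
    {"linear": [0.04, 0.017, 0], "twist": 0, "fingers": 0.06},
    {"linear": [0.04, 0.017, 0], "twist": 0, "fingers": 0.06},
    {"linear": [0.04, 0.017, 0], "twist": 0, "fingers": 0.06},
    {"linear": [0.04, 0.017, 0], "twist": 0, "fingers": 0.06},
    {"linear": [0.04, 0.017, 0], "twist": 0, "fingers": 0.06}
  ]
}}

```text
t: 37.2
tcp_pos: [0.4652, -0.108, 0.2598]
tool_rot: [0.0, 0.609, 0.793, 0.0]
force: [1.1, 0.3, -0.6]
finger_gap: 0.0602
grasp_force: 0.0
```

Request:
{"name": "drive_tool", "arguments": {
  "rows": [
    {"linear": [0.04, 0.017, 0], "twist": 0, "fingers": 0.06},
    {"linear": [0.04, 0.017, 0], "twist": 0, "fingers": 0.06},
    {"linear": [0.04, 0.017, 0], "twist": 0, "fingers": 0.06},
    {"linear": [0.04, 0.017, 0], "twist": 0, "fingers": 0.06},
    {"linear": [0.04, 0.017, 0], "twist": 0, "fingers": 0.06},
    {"linear": [0.04, 0.016, 0], "twist": 0, "fingers": 0.06},
    {"linear": [0.035, 0.014, 0], "twist": 0, "fingers": 0.06},
    {"linear": [0.025, 0.01, 0], "twist": 0, "fingers": 0.06},
    {"linear": [0.02, 0.007, 0], "twist": 0, "fingers": 0.06},
    {"linear": [0.006, 0.001, 0], "twist": 0, "fingers": 0.06},
    {"linear": [0, 0, 0], "twist": 0, "fingers": 0.06},
    {"linear": [0, 0, 0], "twist": 0, "fingers": 0.06}
  ]
}}

```text
t: 38.4
tcp_pos: [0.5096, 0.2378, 0.2596]
tool_rot: [0.0, 0.609, 0.793, -0.0]
force: [-0.6, -0.4, -0.0]
finger_gap: 0.0599
grasp_force: 0.0
```

```bash
sleep 0; python3 w.py w6 red_bottle yellow_bottle green_bottle mat; python3 plan.py .558 .3117 .061 15
```

```text
tcp [0.5096 0.2378 0.2596] yaw 14.9
cam [0.488 0.312 0.403]
red_bottle 0.68 [362, 82, 413, 125] ztop 0.0951 med z 0.0922 topmean [0.5565 0.3113 0.0939] circ [557.1 311.2] rect [556.8 311.2] [24.9 24.8] 60.3
yellow_bottle 0.8 [226, 42, 273, 90] ztop 0.095 med z 0.0926 topmean [0.4253 0.3111 0.0939] circ [424.7 311.1] rect [424.7 311.1] [26.  24.4] 13.6
green_bottle 0.76 [300, 62, 336, 106] ztop 0.0951 med z 0.0935 topmean [0.4899 0.3102 0.094 ] circ [490.  310.1] rect [490. 310.] [25.4 24.9] 77.3
mat 0.89 [211, 12, 430, 156] ztop 0.0054 med z 0.0041 topmean [0.4874 0.3117 0.0042] circ [490.5 309.5] rect [490.1 309.9] [102.1 221.8] 89.6
t 38.65 pos [0.5097 0.2382 0.2597] yaw 14.9 gap 0.060016212673727774 F [-0.8  0.3  0.2]
twist -0.1 then tool mm [ 58.5  65.6 198.7]
```

Request:
{"name": "drive_tool", "arguments": {
  "rows": [
    {"linear": [0.015, 0.016, 0.01], "twist": 0, "fingers": 0.06},
    {"linear": [0.02, 0.022, 0.02], "twist": 0, "fingers": 0.06},
    {"linear": [0.015, 0.018, 0.03], "twist": 0, "fingers": 0.06},
    {"linear": [0.0085, 0.0085, 0.03], "twist": 0, "fingers": 0.06},
    {"linear": [0, 0, 0.03], "twist": 0, "fingers": 0.06},
    {"linear": [0, 0, 0.025], "twist": 0, "fingers": 0.06},
    {"linear": [0, 0, 0.02], "twist": 0, "fingers": 0.06},
    {"linear": [0, 0, 0.02], "twist": 0, "fingers": 0.06},
    {"linear": [0, 0, 0.01], "twist": 0, "fingers": 0.06},
    {"linear": [0, 0, 0.006], "twist": 0, "fingers": 0.06},
    {"linear": [0, 0, 0], "twist": 0, "fingers": 0.06},
    {"linear": [0, 0, 0], "twist": 0, "fingers": 0.06}
  ]
}}

```text
t: 39.85
tcp_pos: [0.5573, 0.3125, 0.0594]
tool_rot: [0.0, 0.609, 0.793, 0.001]
force: [1.1, -0.2, 1.1]
finger_gap: 0.0601
grasp_force: 0.0
```

Request:
{"name": "drive_tool", "arguments": {
  "rows": [
    {"linear": [0, 0, 0], "twist": 0, "fingers": 0},
    {"linear": [0, 0, 0], "twist": 0, "fingers": 0},
    {"linear": [0, 0, 0], "twist": 0, "fingers": 0},
    {"linear": [0, 0, 0], "twist": 0, "fingers": 0},
    {"linear": [0, 0, 0], "twist": 0, "fingers": 0},
    {"linear": [0, 0, 0], "twist": 0, "fingers": 0},
    {"linear": [0, 0, -0.005], "twist": 0, "fingers": 0},
    {"linear": [0, 0, -0.015], "twist": 0, "fingers": 0},
    {"linear": [0, 0, -0.03], "twist": 0, "fingers": 0},
    {"linear": [0, 0, -0.03], "twist": 0, "fingers": 0},
    {"linear": [0, 0, -0.03], "twist": 0, "fingers": 0},
    {"linear": [0, 0, -0.02], "twist": 0, "fingers": 0}
  ]
}}

```text
t: 41.05
tcp_pos: [0.5574, 0.3125, 0.1919]
tool_rot: [0.0, 0.609, 0.793, 0.001]
force: [0.5, 0.4, -1.2]
finger_gap: 0.0244
grasp_force: 58.9
```

```bash
python3 plan.py .5468 -.0288 .061 15
```

```text
t 41.05 pos [0.5574 0.3125 0.1919] yaw 15.0 gap 0.02444592118121967 F [ 0.5  0.4 -1.2]
twist -0.0 then tool mm [-327.1  -98.9  130.3]
```

Request:
{"name": "drive_tool", "arguments": {
  "rows": [
    {"linear": [-0.01, -0.003, 0], "twist": 0, "fingers": 0},
    {"linear": [-0.02, -0.006, 0], "twist": 0, "fingers": 0},
    {"linear": [-0.03, -0.009, 0], "twist": 0, "fingers": 0},
    {"linear": [-0.04, -0.012, 0], "twist": 0, "fingers": 0},
    {"linear": [-0.04, -0.012, 0], "twist": 0, "fingers": 0},
    {"linear": [-0.04, -0.012, 0], "twist": 0, "fingers": 0},
    {"linear": [-0.04, -0.012, 0], "twist": 0, "fingers": 0},
    {"linear": [-0.035, -0.011, 0], "twist": 0, "fingers": 0},
    {"linear": [-0.03, -0.009, 0], "twist": 0, "fingers": 0},
    {"linear": [-0.02, -0.007, 0], "twist": 0, "fingers": 0},
    {"linear": [-0.015, -0.004, 0.01], "twist": 0, "fingers": 0},
    {"linear": [-0.006, -0.002, 0.02], "twist": 0, "fingers": 0}
  ]
}}

```text
t: 42.25
tcp_pos: [0.5442, -0.0324, 0.1583]
tool_rot: [0.001, 0.611, 0.792, -0.0]
force: [0.9, -0.2, -1.8]
finger_gap: 0.0245
grasp_force: 59.0
```

Request:
{"name": "drive_tool", "arguments": {
  "rows": [
    {"linear": [0, 0, 0.03], "twist": 0, "fingers": 0},
    {"linear": [0, 0, 0.025], "twist": 0, "fingers": 0},
    {"linear": [0, 0, 0.015], "twist": 0, "fingers": 0},
    {"linear": [0, 0, 0.01], "twist": 0, "fingers": 0},
    {"linear": [0, 0, 0.008], "twist": 0, "fingers": 0},
    {"linear": [0, 0, 0.005], "twist": 0, "fingers": 0},
    {"linear": [0, 0, 0], "twist": 0, "fingers": 0},
    {"linear": [0, 0, 0], "twist": 0, "fingers": 0}
  ]
}}

```text
t: 43.05
tcp_pos: [0.5456, -0.0282, 0.0659]
tool_rot: [0.0, 0.609, 0.793, 0.0]
force: [-0.1, -0.1, -0.5]
finger_gap: 0.0244
grasp_force: 59.0
```

```bash
python3 plan.py .5468 -.0288 .0622 15
```

```text
t 43.05 pos [ 0.5456 -0.0282  0.0659] yaw 15.0 gap 0.024400832508372147 F [-0.1 -0.1 -0.5]
twist -0.0 then tool mm [-0.9  1.1  3.7]
```

Request:
{"name": "drive_tool", "arguments": {
  "rows": [
    {"linear": [0, 0.001, 0.0015], "twist": 0, "fingers": 0},
    {"linear": [0, 0, 0.001], "twist": 0, "fingers": 0},
    {"linear": [0, 0, 0.001], "twist": 0, "fingers": 0},
    {"linear": [0, 0, 0], "twist": 0, "fingers": 0},
    {"linear": [0, 0, 0], "twist": 0, "fingers": 0}
  ]
}}

```text
t: 43.55
tcp_pos: [0.5466, -0.0278, 0.0623]
tool_rot: [0.0, 0.609, 0.793, 0.0]
force: [-0.4, -0.7, 4.2]
finger_gap: 0.0248
grasp_force: 59.3
```

Request:
{"name": "drive_tool", "arguments": {
  "rows": [
    {"linear": [0, 0, 0], "twist": 0, "fingers": 0.06},
    {"linear": [0, 0, 0], "twist": 0, "fingers": 0.06},
    {"linear": [0, 0, 0], "twist": 0, "fingers": 0.06},
    {"linear": [0, 0, 0], "twist": 0, "fingers": 0.06},
    {"linear": [0, 0, -0.01], "twist": 0, "fingers": 0.06},
    {"linear": [0, 0, -0.02], "twist": 0, "fingers": 0.06},
    {"linear": [0, 0, -0.03], "twist": 0, "fingers": 0.06},
    {"linear": [0.01, 0, -0.025], "twist": 0, "fingers": 0.06},
    {"linear": [0.02, 0.002, -0.005], "twist": 0, "fingers": 0.06},
    {"linear": [0.03, 0.003, 0], "twist": 0, "fingers": 0.06},
    {"linear": [0.04, 0.004, 0], "twist": 0, "fingers": 0.06},
    {"linear": [0.04, 0.004, 0], "twist": 0, "fingers": 0.06}
  ]
}}

```text
t: 44.75
tcp_pos: [0.5226, 0.1116, 0.153]
tool_rot: [0.0, 0.61, 0.793, 0.001]
force: [-0.0, 0.3, 0.4]
finger_gap: 0.0605
grasp_force: 0.0
```

Request:
{"name": "drive_tool", "arguments": {
  "rows": [
    {"linear": [0.04, 0.004, 0], "twist": 0, "fingers": 0.06},
    {"linear": [0.04, 0.004, 0], "twist": 0, "fingers": 0.06},
    {"linear": [0.04, 0.004, 0], "twist": 0, "fingers": 0.06},
    {"linear": [0.035, 0.004, 0], "twist": 0, "fingers": 0.06},
    {"linear": [0.025, 0.003, 0], "twist": 0, "fingers": 0.06},
    {"linear": [0.015, 0.001, 0.005], "twist": 0, "fingers": 0.06},
    {"linear": [0.006, 0, 0.01], "twist": 0, "fingers": 0.06},
    {"linear": [0, 0, 0.02], "twist": 0, "fingers": 0.06},
    {"linear": [0, 0, 0.02], "twist": 0, "fingers": 0.06},
    {"linear": [0, 0, 0.015], "twist": 0, "fingers": 0.06},
    {"linear": [0, 0, 0], "twist": 0, "fingers": 0.06},
    {"linear": [0, 0, 0], "twist": 0, "fingers": 0.06}
  ]
}}

```text
t: 45.95
tcp_pos: [0.4904, 0.3086, 0.0818]
tool_rot: [0.0, 0.61, 0.793, -0.001]
force: [0.5, -0.4, 1.0]
finger_gap: 0.0601
grasp_force: 0.0
```

```bash
python3 plan.py .49 .3103 .058 15
```

```text
t 45.95 pos [0.4904 0.3086 0.0818] yaw 14.9 gap 0.060101960639100255 F [ 0.5 -0.4  1. ]
twist -0.1 then tool mm [ 1.7  0.1 23.8]
```

Request:
{"name": "drive_tool", "arguments": {
  "rows": [
    {"linear": [0.0015, 0, 0.01], "twist": 0, "fingers": 0.06},
    {"linear": [0, 0, 0.008], "twist": 0, "fingers": 0.06},
    {"linear": [0, 0, 0.005], "twist": 0, "fingers": 0.06},
    {"linear": [0, 0, 0], "twist": 0, "fingers": 0.06},
    {"linear": [0, 0, 0], "twist": 0, "fingers": 0},
    {"linear": [0, 0, 0], "twist": 0, "fingers": 0},
    {"linear": [0, 0, 0], "twist": 0, "fingers": 0},
    {"linear": [0, 0, 0], "twist": 0, "fingers": 0},
    {"linear": [0, 0, 0], "twist": 0, "fingers": 0},
    {"linear": [0, 0, 0], "twist": 0, "fingers": 0}
  ]
}}

```text
t: 46.95
tcp_pos: [0.4901, 0.3117, 0.0594]
tool_rot: [0.0, 0.609, 0.793, 0.0]
force: [0.4, -0.5, 4.8]
finger_gap: 0.0248
grasp_force: 59.1
```

Request:
{"name": "drive_tool", "arguments": {
  "rows": [
    {"linear": [0, 0, -0.005], "twist": 0, "fingers": 0},
    {"linear": [0, 0, -0.015], "twist": 0, "fingers": 0},
    {"linear": [0, 0, -0.03], "twist": 0, "fingers": 0},
    {"linear": [0, 0, -0.03], "twist": 0, "fingers": 0},
    {"linear": [0, 0, -0.03], "twist": 0, "fingers": 0},
    {"linear": [0, 0, -0.02], "twist": 0, "fingers": 0},
    {"linear": [0, 0, 0], "twist": 0, "fingers": 0}
  ]
}}

```text
t: 47.65
tcp_pos: [0.4912, 0.3123, 0.193]
tool_rot: [0.001, 0.609, 0.793, 0.003]
force: [0.1, 0.4, -1.3]
finger_gap: 0.0245
grasp_force: 59.0
```

```bash
python3 plan.py .5316 .0250 .064 15
```

```text
t 47.65 pos [0.4912 0.3123 0.193 ] yaw 15.0 gap 0.024549143500247887 F [ 0.1  0.4 -1.3]
twist -0.0 then tool mm [-288.3  -36.   128.1]
```

Request:
{"name": "drive_tool", "arguments": {
  "rows": [
    {"linear": [-0.01, -0.001, 0], "twist": 0, "fingers": 0},
    {"linear": [-0.02, -0.002, 0], "twist": 0, "fingers": 0},
    {"linear": [-0.03, -0.003, 0], "twist": 0, "fingers": 0},
    {"linear": [-0.035, -0.004, 0], "twist": 0, "fingers": 0},
    {"linear": [-0.035, -0.005, 0], "twist": 0, "fingers": 0},
    {"linear": [-0.035, -0.005, 0], "twist": 0, "fingers": 0},
    {"linear": [-0.035, -0.005, 0], "twist": 0, "fingers": 0},
    {"linear": [-0.03, -0.004, 0], "twist": 0, "fingers": 0},
    {"linear": [-0.025, -0.003, 0], "twist": 0, "fingers": 0},
    {"linear": [-0.018, -0.002, 0], "twist": 0, "fingers": 0},
    {"linear": [-0.01, 0, 0.01], "twist": 0, "fingers": 0},
    {"linear": [-0.003, 0, 0.02], "twist": 0, "fingers": 0}
  ]
}}

```text
t: 48.85
tcp_pos: [0.531, 0.0247, 0.1584]
tool_rot: [0.0, 0.61, 0.793, 0.0]
force: [0.8, -0.0, -1.2]
finger_gap: 0.0246
grasp_force: 59.0
```

Request:
{"name": "drive_tool", "arguments": {
  "rows": [
    {"linear": [0, 0, 0.03], "twist": 0, "fingers": 0},
    {"linear": [0, 0, 0.025], "twist": 0, "fingers": 0},
    {"linear": [0, 0, 0.015], "twist": 0, "fingers": 0},
    {"linear": [0, 0, 0.01], "twist": 0, "fingers": 0},
    {"linear": [0, 0, 0.008], "twist": 0, "fingers": 0},
    {"linear": [0, 0, 0.005], "twist": 0, "fingers": 0},
    {"linear": [0, 0, 0], "twist": 0, "fingers": 0},
    {"linear": [0, 0, 0], "twist": 0, "fingers": 0}
  ]
}}

```text
t: 49.65
tcp_pos: [0.5311, 0.0264, 0.0664]
tool_rot: [0.0, 0.609, 0.793, 0.0]
force: [-0.1, -0.5, -0.7]
finger_gap: 0.0245
grasp_force: 59.0
```

```bash
python3 plan.py .5313 .0262 .0622 15
```

```text
t 49.65 pos [0.5311 0.0264 0.0664] yaw 15.0 gap 0.02451822438014982 F [-0.1 -0.5 -0.7]
twist -0.0 then tool mm [-0.3  0.2  4.2]
```

Request:
{"name": "drive_tool", "arguments": {
  "rows": [
    {"linear": [0, 0, 0.002], "twist": 0, "fingers": 0},
    {"linear": [0, 0, 0.001], "twist": 0, "fingers": 0},
    {"linear": [0, 0, 0.001], "twist": 0, "fingers": 0},
    {"linear": [0, 0, 0], "twist": 0, "fingers": 0},
    {"linear": [0, 0, 0], "twist": 0, "fingers": 0}
  ]
}}

```text
t: 50.15
tcp_pos: [0.531, 0.0265, 0.0624]
tool_rot: [0.0, 0.609, 0.793, 0.0]
force: [-0.6, 0.7, 4.6]
finger_gap: 0.0245
grasp_force: 59.4
```

Request:
{"name": "drive_tool", "arguments": {
  "rows": [
    {"linear": [0, 0, 0], "twist": 0, "fingers": 0.06},
    {"linear": [0, 0, 0], "twist": 0, "fingers": 0.06},
    {"linear": [0, 0, 0], "twist": 0, "fingers": 0.06},
    {"linear": [0, 0, 0], "twist": 0, "fingers": 0.06},
    {"linear": [0, 0, -0.01], "twist": 0, "fingers": 0.06},
    {"linear": [0, 0, -0.02], "twist": 0, "fingers": 0.06},
    {"linear": [0, 0, -0.03], "twist": 0, "fingers": 0.06},
    {"linear": [0.01, 0, -0.025], "twist": 0, "fingers": 0.06},
    {"linear": [0.02, -0.002, -0.005], "twist": 0, "fingers": 0.06},
    {"linear": [0.03, -0.003, 0], "twist": 0, "fingers": 0.06},
    {"linear": [0.04, -0.004, 0], "twist": 0, "fingers": 0.06},
    {"linear": [0.04, -0.004, 0], "twist": 0, "fingers": 0.06}
  ]
}}

```text
t: 51.35
tcp_pos: [0.4817, 0.1592, 0.153]
tool_rot: [0.0, 0.61, 0.793, 0.001]
force: [0.6, -0.5, -0.7]
finger_gap: 0.06
grasp_force: 0.0
```

Request:
{"name": "drive_tool", "arguments": {
  "rows": [
    {"linear": [0.04, -0.004, 0], "twist": 0, "fingers": 0.06},
    {"linear": [0.04, -0.004, 0], "twist": 0, "fingers": 0.06},
    {"linear": [0.035, -0.004, 0], "twist": 0, "fingers": 0.06},
    {"linear": [0.025, -0.003, 0], "twist": 0, "fingers": 0.06},
    {"linear": [0.015, -0.001, 0.005], "twist": 0, "fingers": 0.06},
    {"linear": [0.006, 0, 0.01], "twist": 0, "fingers": 0.06},
    {"linear": [0, 0, 0.02], "twist": 0, "fingers": 0.06},
    {"linear": [0, 0, 0.02], "twist": 0, "fingers": 0.06},
    {"linear": [0, 0, 0.015], "twist": 0, "fingers": 0.06},
    {"linear": [0, 0, 0], "twist": 0, "fingers": 0.06},
    {"linear": [0, 0, 0], "twist": 0, "fingers": 0.06}
  ]
}}

```text
t: 52.45
tcp_pos: [0.4255, 0.3084, 0.0818]
tool_rot: [0.0, 0.61, 0.793, -0.001]
force: [-0.2, 0.1, 0.1]
finger_gap: 0.06
grasp_force: 0.0
```

```bash
python3 plan.py .425 .311 .059 15
```

```text
t 52.45 pos [0.4255 0.3084 0.0818] yaw 14.9 gap 0.05998405342668793 F [-0.2  0.1  0.1]
twist -0.1 then tool mm [ 2.6  0.2 22.8]
```

Request:
{"name": "drive_tool", "arguments": {
  "rows": [
    {"linear": [0.001, 0, 0.01], "twist": 0, "fingers": 0.06},
    {"linear": [0, 0, 0.008], "twist": 0, "fingers": 0.06},
    {"linear": [0, 0, 0.005], "twist": 0, "fingers": 0.06},
    {"linear": [0, 0, 0], "twist": 0, "fingers": 0.06},
    {"linear": [0, 0, 0], "twist": 0, "fingers": 0},
    {"linear": [0, 0, 0], "twist": 0, "fingers": 0},
    {"linear": [0, 0, 0], "twist": 0, "fingers": 0},
    {"linear": [0, 0, 0], "twist": 0, "fingers": 0},
    {"linear": [0, 0, 0], "twist": 0, "fingers": 0},
    {"linear": [0, 0, 0], "twist": 0, "fingers": 0}
  ]
}}

```text
t: 53.45
tcp_pos: [0.4249, 0.3109, 0.0594]
tool_rot: [0.0, 0.609, 0.793, 0.0]
force: [-0.1, -0.2, 5.7]
finger_gap: 0.0243
grasp_force: 59.1
```

Request:
{"name": "drive_tool", "arguments": {
  "rows": [
    {"linear": [0, 0, -0.005], "twist": 0, "fingers": 0},
    {"linear": [0, 0, -0.015], "twist": 0, "fingers": 0},
    {"linear": [0, 0, -0.03], "twist": 0, "fingers": 0},
    {"linear": [0, 0, -0.03], "twist": 0, "fingers": 0},
    {"linear": [0, 0, -0.03], "twist": 0, "fingers": 0},
    {"linear": [0, 0, -0.02], "twist": 0, "fingers": 0},
    {"linear": [0, 0, 0], "twist": 0, "fingers": 0}
  ]
}}

```text
t: 54.15
tcp_pos: [0.4258, 0.3115, 0.1917]
tool_rot: [0.0, 0.609, 0.793, 0.002]
force: [0.5, 0.6, -0.9]
finger_gap: 0.0242
grasp_force: 59.0
```

```bash
python3 plan.py .5167 .079 .064 15
```

```text
t 54.15 pos [0.4258 0.3115 0.1917] yaw 15.0 gap 0.024203505410373066 F [ 0.5  0.6 -0.9]
twist -0.0 then tool mm [-248.4   27.1  127.2]
```

Request:
{"name": "drive_tool", "arguments": {
  "rows": [
    {"linear": [-0.01, 0.001, 0], "twist": 0, "fingers": 0},
    {"linear": [-0.02, 0.002, 0], "twist": 0, "fingers": 0},
    {"linear": [-0.03, 0.004, 0], "twist": 0, "fingers": 0},
    {"linear": [-0.035, 0.004, 0], "twist": 0, "fingers": 0},
    {"linear": [-0.035, 0.004, 0], "twist": 0, "fingers": 0},
    {"linear": [-0.035, 0.004, 0], "twist": 0, "fingers": 0},
    {"linear": [-0.03, 0.004, 0], "twist": 0, "fingers": 0},
    {"linear": [-0.025, 0.003, 0], "twist": 0, "fingers": 0},
    {"linear": [-0.016, 0.002, 0], "twist": 0, "fingers": 0},
    {"linear": [-0.01, 0.001, 0.01], "twist": 0, "fingers": 0},
    {"linear": [-0.002, 0, 0.02], "twist": 0, "fingers": 0}
  ]
}}

```text
t: 55.25
tcp_pos: [0.5172, 0.0767, 0.1581]
tool_rot: [0.0, 0.61, 0.792, 0.0]
force: [-0.4, 1.0, -1.6]
finger_gap: 0.0243
grasp_force: 59.0
```

Request:
{"name": "drive_tool", "arguments": {
  "rows": [
    {"linear": [0, 0, 0.03], "twist": 0, "fingers": 0},
    {"linear": [0, 0, 0.025], "twist": 0, "fingers": 0},
    {"linear": [0, 0, 0.015], "twist": 0, "fingers": 0},
    {"linear": [0, 0, 0.01], "twist": 0, "fingers": 0},
    {"linear": [0, 0, 0.008], "twist": 0, "fingers": 0},
    {"linear": [0, 0, 0.005], "twist": 0, "fingers": 0},
    {"linear": [0, 0, 0], "twist": 0, "fingers": 0},
    {"linear": [0, 0, 0], "twist": 0, "fingers": 0}
  ]
}}

```text
t: 56.05
tcp_pos: [0.5171, 0.0787, 0.0664]
tool_rot: [0.0, 0.609, 0.793, 0.0]
force: [0.7, 0.4, -1.3]
finger_gap: 0.0247
grasp_force: 59.0
```

```bash
python3 plan.py .5167 .079 .0622 15
```

```text
t 56.05 pos [0.5171 0.0787 0.0664] yaw 15.0 gap 0.024676334268352855 F [ 0.7  0.4 -1.3]
twist -0.0 then tool mm [ 0.4 -0.3  4.2]
```

Request:
{"name": "drive_tool", "arguments": {
  "rows": [
    {"linear": [0, 0, 0.002], "twist": 0, "fingers": 0},
    {"linear": [0, 0, 0.001], "twist": 0, "fingers": 0},
    {"linear": [0, 0, 0.001], "twist": 0, "fingers": 0},
    {"linear": [0, 0, 0], "twist": 0, "fingers": 0},
    {"linear": [0, 0, 0], "twist": 0, "fingers": 0}
  ]
}}

```text
t: 56.55
tcp_pos: [0.517, 0.0787, 0.0624]
tool_rot: [0.0, 0.609, 0.793, 0.0]
force: [-0.5, -0.8, 5.3]
finger_gap: 0.0243
grasp_force: 59.4
```

Now release, rise and back off toward −y for a final look.

Request:
{"name": "drive_tool", "arguments": {
  "rows": [
    {"linear": [0, 0, 0], "twist": 0, "fingers": 0.06},
    {"linear": [0, 0, 0], "twist": 0, "fingers": 0.06},
    {"linear": [0, 0, 0], "twist": 0, "fingers": 0.06},
    {"linear": [0, 0, 0], "twist": 0, "fingers": 0.06},
    {"linear": [0, 0, -0.01], "twist": 0, "fingers": 0.06},
    {"linear": [0, 0, -0.02], "twist": 0, "fingers": 0.06},
    {"linear": [0, 0, -0.03], "twist": 0, "fingers": 0.06},
    {"linear": [0, 0, -0.04], "twist": 0, "fingers": 0.06},
    {"linear": [0, 0, -0.04], "twist": 0, "fingers": 0.06},
    {"linear": [0, 0, -0.04], "twist": 0, "fingers": 0.06},
    {"linear": [-0.02, 0, -0.03], "twist": 0, "fingers": 0.06},
    {"linear": [-0.03, 0, -0.02], "twist": 0, "fingers": 0.06}
  ]
}}

```text
t: 57.75
tcp_pos: [0.5301, 0.0314, 0.2954]
tool_rot: [0.001, 0.608, 0.794, 0.002]
force: [0.2, -0.8, 0.0]
finger_gap: 0.0598
grasp_force: 0.0
```

Request:
{"name": "drive_tool", "arguments": {
  "rows": [
    {"linear": [-0.035, 0, 0], "twist": 0, "fingers": 0.06},
    {"linear": [-0.035, 0, 0], "twist": 0, "fingers": 0.06},
    {"linear": [-0.02, 0, 0], "twist": 0, "fingers": 0.06},
    {"linear": [0, 0, 0], "twist": 0, "fingers": 0.06},
    {"linear": [0, 0, 0], "twist": 0, "fingers": 0.06},
    {"linear": [0, 0, 0], "twist": 0, "fingers": 0.06}
  ]
}}

```text
t: 58.35
tcp_pos: [0.5527, -0.0554, 0.2921]
tool_rot: [-0.0, 0.608, 0.794, 0.0]
force: [-0.6, -0.5, 0.3]
finger_gap: 0.0601
grasp_force: 0.0
```

```bash
python3 w.py w7 red_bottle yellow_bottle green_bottle red_spot yellow_spot green_spot; python3 a.py|grep -E "transf|campos"; python3 p4.py
```

```text
tcp [ 0.5527 -0.0554  0.2921] yaw 15.05
cam [0.531 0.019 0.436]
red_bottle 0.59 [302, 113, 334, 154] ztop 0.098 med z 0.0962 topmean [ 0.5466 -0.0287  0.0969] circ [546.7 -29. ] rect [546.6 -28.9] [24.7 24.6] 14.5
yellow_bottle 0.78 [303, 0, 340, 41] ztop 0.098 med z 0.0905 topmean [0.5176 0.0763 0.0969] circ [516.9  78.6] rect [517.7  75.6] [24.8 18.6] 15.8
green_bottle 0.81 [302, 54, 336, 95] ztop 0.0982 med z 0.0964 topmean [0.5311 0.0251 0.097 ] circ [531.1  25. ] rect [531.4  25. ] [24.3 24.7] 15.3
red_spot 0.7 [297, 104, 343, 142] ztop 0.0087 med z 0.0071 topmean [ 0.5447 -0.0182  0.0074] circ [546.9 -27.6] rect [545.6 -22.3] [52.4 37.7] 13.6
yellow_spot 0.94 [297, 5, 339, 51] ztop 0.0088 med z 0.0071 topmean [0.5191 0.0693 0.0074] circ [517.2  78.4] rect [517.4  74.3] [52.1 42.9] 12.5
green_spot 0.65 [297, 54, 341, 100] ztop 0.0085 med z 0.0071 topmean [0.5322 0.0238 0.0075] circ [531.7  24.9] rect [531.9  24.9] [51.1 49.7] 15.0
scene campos [1.009 0.535 0.538]
transformer 0.9 [251, 128, 274, 155] med [ 0.457 -0.304  0.042] z5/98 [0.011 0.057] rect [ 449. -320.] [71. 47.] 76.2
[... 510 characters left out ...]
                                                      ~~~~~~~~~~~~~^^^^^^^^^^^^^^^^^^
    return _quantile_unchecked(
        a, q, axis, out, overwrite_input, method, keepdims, weights)
    return _ureduce(a,
                    func=_quantile_ureduce_func,
    ...<5 lines>...
                    overwrite_input=overwrite_input,
                    method=method)
    r = func(a, **kwargs)
    result = _quantile(arr,
                       quantiles=q,
    ...<2 lines>...
                       out=out,
                       weights=wgt)
    slices_having_nans = np.isnan(arr[-1, ...])
                                  ~~~^^^^^^^^^
IndexError: index -1 is out of bounds for axis 0 with size 0
```

View pics/w7.png

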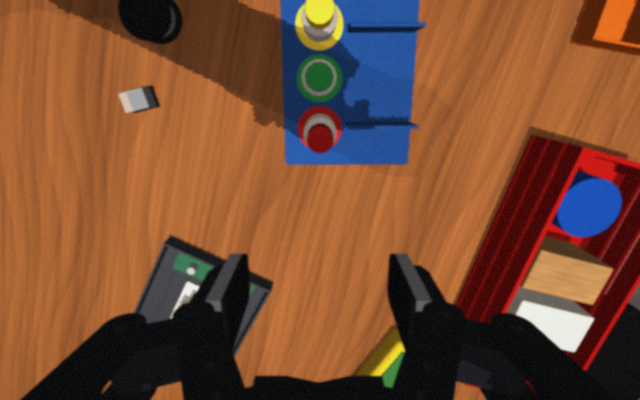

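View pics/a.png

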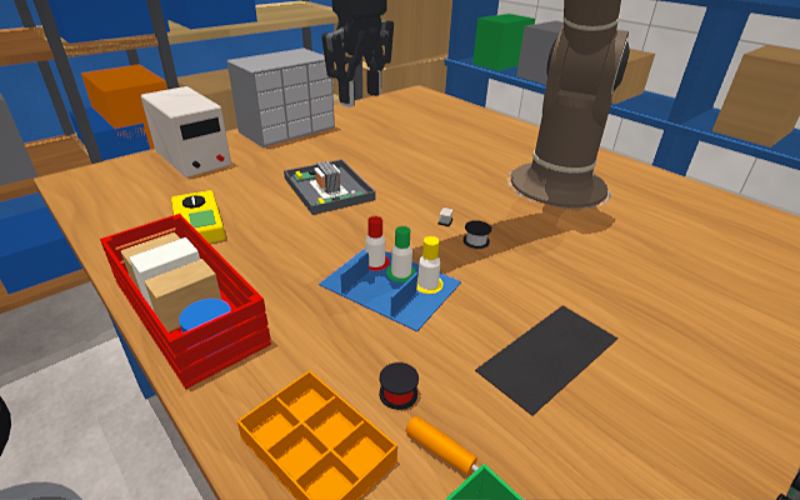

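The wrist view shows each bottle centred on its own spot, at (320, 20), (320, 77) and (320, 130) px. The scene view shows the transformer upright in the chassis at (328, 178) px and the arm clear. Handing in.

```bash
python3 -c "
from workcell import manip
print(manip.job_done())"
```

```text
the job is handed in; nothing more can be done
None
```

The job is handed in at about 59 s: the transformer stands upright on the middle of the seat plate, all three bottles are back upright within about 1 mm of the centres of their own spots, and nothing tipped (the hand-in call returned no verdict).

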